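# Clear the forming board and lay the block down

### The arm

A 7-joint arm with a two-finger parallel gripper is mounted at the origin on the work surface. World frame = base frame: x ahead of the robot, y to its left, z up, the work surface at z = 0. Lengths are in m, angles in rad, forces in N, time in s.
With the tool pointing down it reaches from about 0.425 to 0.95 m from the base axis. Payload 4.7 kg.
Tool frame: the origin (TCP) lies midway between the tips of the shut fingers; the grasp point (between the pads) lies 19 mm behind it (bot.hold_point_z is the distance from the TCP to the grasp point, in m); z points along the fingers, y is the direction in which the jaws open and shut (so a half turn about z gives the same grasp; the last joint's range is limited). The gripper opens to 87 mm and grips with 3 to 60 N. Pads are 19 mm wide; open, the fingers measure 117 mm over their backs; the gripper's body (75 mm by 190 mm) begins 51 mm behind the grasp point.
Start: joints at [1.3, 0.469, -0.049, 1.532, 0.024, 1.141, -0.082], TCP at [0.162, -0.655, 0.223] pointing down, gripper open.
Joint ranges: [-2.59, 2.59], [-0.33, 1.99], [-1.39, 1.29], [0.1, 2.45], [-1.04, 4.18], [0.21, 1.99], [-2.66, 2.66]. Speed limits (rad/s): [2.57, 2.57, 3.14, 3.14, 3.14, 3.14, 3.14].

### API

Orientations are given as a rotation vector (axis times angle).
In Python, from plant import bot, viewer gives the robot as it stands.
- The arm moves only by the shell command python3 -m jog 'ROWS' [FORCE]. ROWS is JSON, a list of rows, each an object with "claw": the opening in per cent of the stroke, from 0 (shut) to 100 (fully open); "translation": the shift along the tool's x, y, z in mm, a list of three; "yaw": the turn about the tool's z in degrees. In form: [{"claw": claw, "translation": [dx, dy, dz], "yaw": yaw}, ...]. A call has 1 to 5 rows; each row shifts and turns the commanded pose from where the row before left it, along the tool's axes as they then stand; what a row does not reach is not made up. A row lasts 1/8 s, in which the tool goes at most 62.5 mm and 10.7 degrees, less where a joint would pass 70% of its speed; a pose out of reach is approached as far as the arm can. A call with a gripper value outside its range is refused whole. The fingers move at their own pace and stop on an object; FORCE is the grip in N (left out, the last holds). Time passes only in rows, so rows that do not move let the fingers close. It gives the time, the measured TCP pose, the force and the opening at its end, in the units of the state.
- bot.get_obs(): the state, without advancing time (a new reading comes with each control period).
- viewer.grab_frame(name): name is "side" or "top"; returns the picture (480x640x3 uint8, blue, green, red); there is no depth.
- viewer.camera_info(name): a dict with "fx", "fy", "cx", "cy" (pixels), "distortion" ([k1, k2, p1, p2, k3] as OpenCV has them; the pictures are not rectified), "R" (3x3) and "t" (3): a world point X has camera coordinates R X + t. Camera axes: x right, y down, z forward; pixel columns grow to the right and rows downward; lengths in m; the calibration is good to about 2 mm. A picture is of the moment at which its call begins. camera_info takes no time and is no camera call.
- bot.sign_off(): hands the job in, once; it reports no verdict.
The state is a dict: "time": time; "joint_pos": joint angles; "dq": joint speeds; "effort": joint torques, N m; "position": TCP position; "eef_rot": TCP orientation; "wrist_force": force on the tool from outside, world axes, zero at the start; "wrist_torque": the same for the moment, N m; "gripper_width": finger opening in m.
Only numpy, scipy, OpenCV 4.12 (cv2) and the standard library are available. Lean on these libraries where they do the work, as an engineer would, in place of code of your own. Each camera call takes 0.05 s, during which the arm holds its last target.

### The job

Get the forming board ready in this leather workshop: take the tool caddy off it by its dowel handle, hang the dowel in the pair of sprung hooks, and before letting go tug it down lightly, to about two thirds of the hooks' travel, to be sure it is held. Then slide the wooden block standing beside the board up square against the board's edge, without lifting it off the bench, and push it near its top so that it tips over that edge and ends lying flat on its broad side on the board, roughly centred across the board and square to it. Leave the bottle, jar, tin and hammer where they are.

Things in the scene. Friction and masses are not known exactly. Their poses are not given: they have to be found in the camera images.
- block_center (a point): Centre of the forming block: solid laminated hardwood, about 0.5 kg, 56 mm thick (x), 96 mm wide (y), 128 mm tall (z). It starts upright on the bench, its centre at 64 mm height and 60 to 85 mm out from the board's edge, turned up to 0.35 rad from square. Lying on the board its centre is 36 mm above the bench. Two brass screw heads mark its top.
- board_edge (a point): Middle of the top of the board's edge that faces the block: a low stop 8 mm high, on which the block's lower edge catches. x points level across the board, away from the block: the way it must tip; y runs along the edge; z up. A block tipped over it lies with about 8 mm overhanging the edge, its centre about 56 mm in along x.
- board: The forming board, a black rubber slab 170 mm (x) by 150 mm (y) by 8 mm thick, fixed to the bench; origin at the centre of its underside, axes as board_edge.
- caddy_bar (a point): Middle of the caddy's dowel handle. The dowel is 12 mm thick, runs along y, its centre 125 mm above the caddy's underside, clear for 112 mm between two upright end boards (30 mm wide in x, ending 13 mm above the dowel's centre). Grip it in the middle, across x; the caddy swings freely about the dowel.
- caddy: The tool caddy, an open wooden tote of about 0.3 kg, 66 mm (x) by 128 mm (y) by 138 mm tall, standing on the board, tools inside up to 72 mm above its underside; origin at the centre of its underside, z up.
- seat (a point): Where the dowel's middle lies when hung: half-way between two steel hooks of 8 mm bar, 38 mm either side along y (the resting dowel's line), 185 mm high when empty, moving with the hooks. Each hook is a V open at the top: its centre line is 14 mm below this point at the bottom and rises at 45 degrees to 16 mm above it, 30 mm before and behind in x. z up; -x faces the robot.
- stand: The grey stand, fixed to the bench; origin on the bench straight below the seat; x from the hooks' open tips to the post. The tote is wider than the pair of hooks and hangs below them, so it comes in from the front. From 30 mm behind the seat the hooks' bars run level back to the post, whose face is 118 mm behind and whose top is 212 mm above the bench. Its foot plate is 12 mm thick.
- hooks (a joint): How far the sprung hooks have dipped, m: about 0.001 empty, 0.005 to 0.007 with the caddy hanging, 0.022 at the end of their travel; 0.6 N for each mm.
- bottle: Clear dye bottle with white cap and paper label, 48 mm across, 135 mm tall, origin at the centre of its underside. To be left alone.
- jar: Amber glass jar with black lid, 64 mm across, 80 mm tall, origin at the centre of its underside. To be left alone.
- tin: Low round aluminium tin, 72 mm across, 32 mm tall, origin at the centre of its underside. To be left alone.
- hammer: Hammer, 220 mm long, lying on the bench; x along the handle. To be left alone.
Mind the look-alikes: they are no part of the job. Of the things that look like the part that bears block_center, take the one that is nearest to the robot's base at the start. Of the things shaped like the caddy, the wooden one is meant.

How it is judged:
By the outcome, as a careful person would: the job done as asked, in the order asked, and still so for the second after the job is handed in, with the robot touching nothing.
It also fails if it takes over 72 s, if anything falls off the work surface, if the arm or the gripper's body presses on something with over 40 N, if the wrist force passes 120 N, or if a joint passes its speed limit or range.

## Working session

There is one attempt and no reset: what is moved stays moved. The work goes in short steps, Python scripts to look and compute and a shell command to move; the robot and the scene stay as the last step left them, time stands still between calls to the robot, and variables do not carry over. Pictures are saved under pics/ and viewed, and the job is handed in when it is done.

```bash
ls; mkdir -p pics; python3 - <<'E'
from plant import bot, viewer
import cv2
for n in("side","top"):
    cv2.imwrite(f"pics/{n}0.png",viewer.grab_frame(n)); i=viewer.camera_info(n); print(n,i)
print(bot.get_obs(), bot.hold_point_z)
E
```

```text
pics
side {'fx': 524.2358280414007, 'fy': 524.2358280414007, 'cx': 324.88355364770524, 'cy': 235.75277013461846, 'distortion': array([-0.10507276,  0.        ,  0.        ,  0.        ,  0.        ]), 'R': array([[ 0.95038555, -0.31042814, -0.02004167],
       [-0.23649171, -0.67916693, -0.69484096],
       [ 0.20208654,  0.6651065 , -0.71888412]]), 't': array([-0.49163109,  0.27480268,  1.02160701])}
top {'fx': 531.2270479931649, 'fy': 531.2270479931649, 'cx': 308.6277509491683, 'cy': 243.53716466504716, 'distortion': array([-0.1410623,  0.       ,  0.       ,  0.       ,  0.       ]), 'R': array([[ 0.0293836 , -0.99952703, -0.00907298],
       [-0.98639691, -0.02752654, -0.16205994],
       [ 0.16173355,  0.01371146, -0.9867392 ]]), 't': array([0.07252452, 0.53524398, 1.29284922])}
{'time': 0.1, 'joint_pos': array([ 1.30003687,  0.46937558, -0.0485992 ,  1.53355919,  0.02413475,
        1.14095422, -0.08232139]), 'dq': array([-1.04877215e-03, -6.03400154e-04,  4.80853952e-04, -2.66607919e-03,
        2.67630341e-04,  4.38143214e-05, -1.29385979e-03]), 'effort': array([ 1.08323296e-03, -5.09171534e+01, -8.08115210e-02, -2.36830616e+01,
       -6.14940771e-02,  3.44696094e-02,  2.54516254e-05]), 'position': array([ 0.16155141, -0.65484897,  0.22160087]), 'eef_rot': array([-3.11697226e+00, -3.78823318e-01,  4.58014683e-04]), 'wrist_force': array([-0.77081835,  0.12024547,  0.16204138]), 'wrist_torque': array([-0.00913606,  0.02097153,  0.0040428 ]), 'gripper_width': 0.08673340830881084} 0.0187
```

View pics/side0.png

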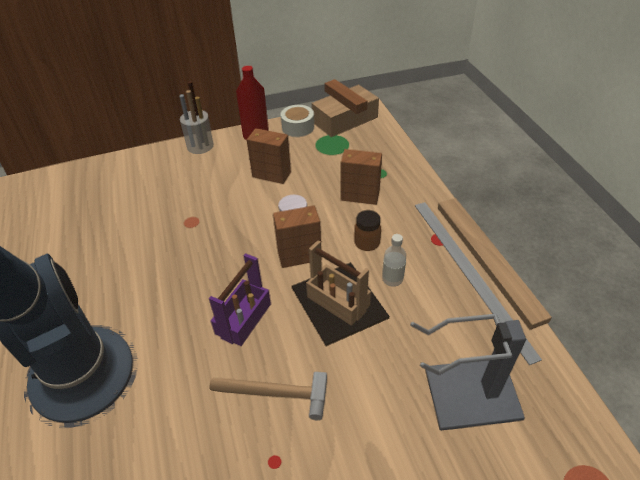

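View pics/top0.png

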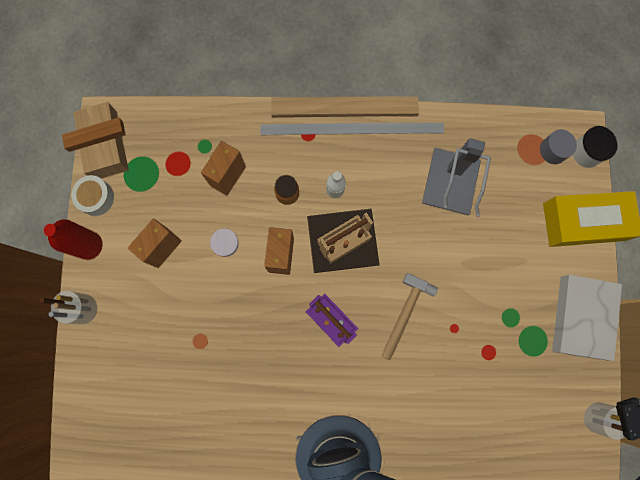

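```bash
cat > h.py <<'E'
import numpy as np, cv2
from plant import bot, viewer
I={n:viewer.camera_info(n) for n in("side","top")}
def K(i): return np.array([[i['fx'],0,i['cx']],[0,i['fy'],i['cy']],[0,0,1.]])
def proj(n,X):
    i=I[n]; r,_=cv2.Rodrigues(np.array(i['R']))
    return cv2.projectPoints(np.atleast_2d(np.array(X,float)),r,np.array(i['t']),K(i),np.array(i['distortion']))[0][:,0]
def plane(n,uv,z):
    i=I[n]; p=cv2.undistortPoints(np.array(uv,float).reshape(-1,1,2),K(i),np.array(i['distortion']))[:,0]
    R=np.array(i['R']);c=-R.T@i['t']; d=np.c_[p,np.ones(len(p))]@R
    return c+d*((z-c[2])/d[:,2])[:,None]
def crop(n,src,x,y,w,h,s,out,pts=None,img=None):
    im=cv2.imread(src) if img is None else img
    c=cv2.resize(im[y:y+h,x:x+w],None,fx=s,fy=s,interpolation=cv2.INTER_CUBIC)
    if pts is not None:
        for P in pts:
            q=np.round((proj(n,P)+.5-[x,y])*s).astype(int); cv2.polylines(c,[q.reshape(-1,1,2)],False,(0,255,0),1)
            if len(q)==1: cv2.circle(c,tuple(int(a) for a in q[0]),3,(0,255,0),1)
    for k in range(0,w,20): cv2.putText(c,str(x+k),(k*s,8),0,.3,(255,255,255)); cv2.line(c,(k*s,10),(k*s,15),(255,255,255))
    for k in range(0,h,20): cv2.putText(c,str(y+k),(0,k*s+4),0,.3,(255,255,255))
    cv2.imwrite(out,c)
E
python3 - <<'E'
from h import *
crop("top","pics/top0.png",255,195,140,100,5,"pics/c1.png")
crop("side","pics/side0.png",260,190,160,150,4,"pics/c2.png")
crop("top","pics/top0.png",410,120,100,110,5,"pics/c3.png")
crop("side","pics/side0.png",400,290,140,140,4,"pics/c4.png")
E
```

```text
(no output)
```

View pics/c1.png

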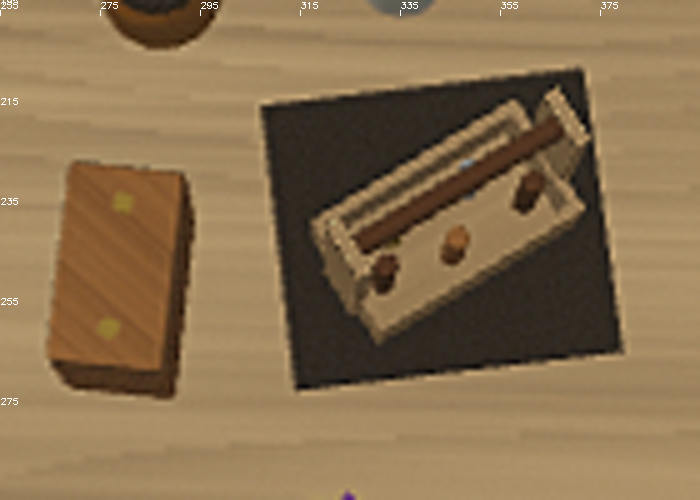

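View pics/c2.png

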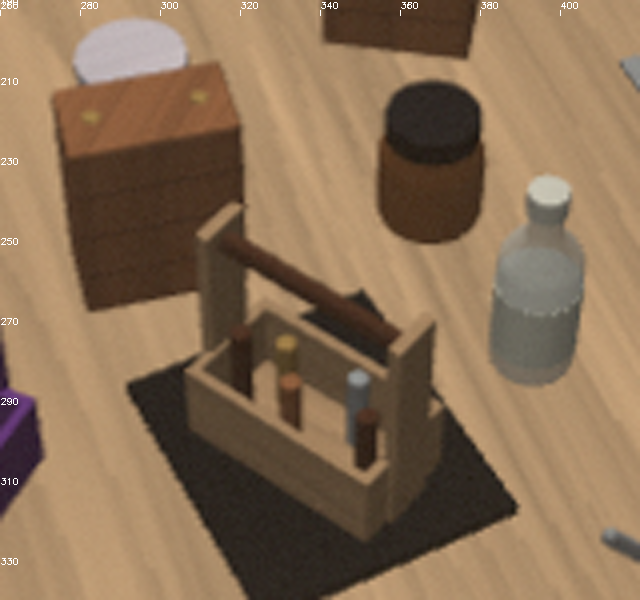

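View pics/c3.png

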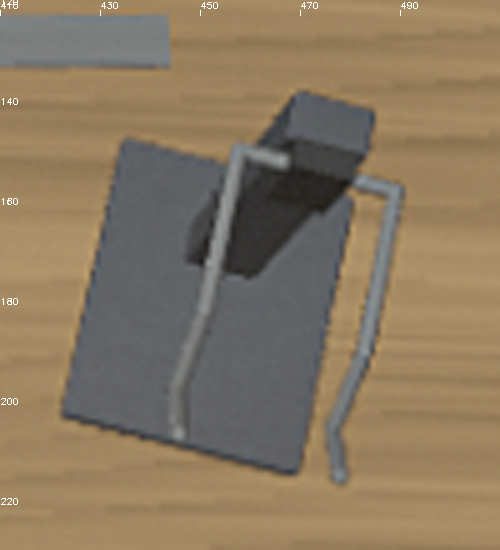

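View pics/c4.png

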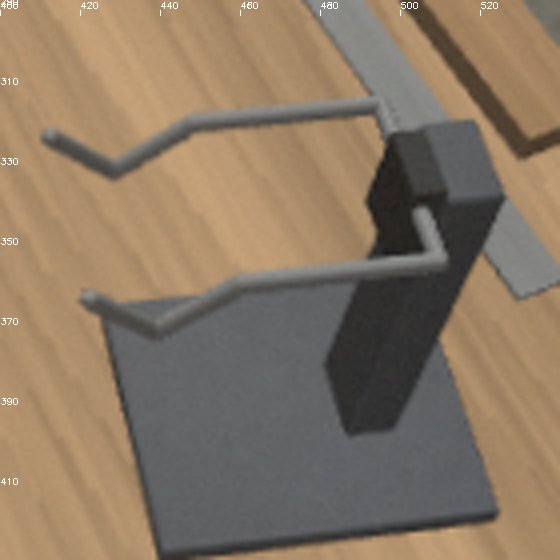

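```bash
cat > fit.py <<'E'
from h import *
from scipy.optimize import least_squares
T=lambda l:np.array(l)/5.+[255,195]-.5
T3=lambda l:np.array(l)/5.+[410,120]-.5
S2=lambda l:np.array(l)/4.+[260,190]-.5
S4=lambda l:np.array(l)/4.+[400,290]-.5
def fit(model,obs,x0):
    def W(p):
        c,s=np.cos(p[2]),np.sin(p[2]); return np.c_[p[0]+model[:,0]*c-model[:,1]*s,p[1]+model[:,0]*s+model[:,1]*c,model[:,2]]
    def f(p):
        w=W(p); return np.concatenate([(proj(n,w[idx])-uv).ravel() for n,idx,uv in obs])
    r=least_squares(f,x0); return r.x,W(r.x),np.round(r.fun.reshape(-1,2),1)
def fmt(n,r): print(n,np.round(r[0],4),"resid rms",np.sqrt((r[2]**2).mean()).round(2)); print(r[2].tolist())
# hooks
m=[]
for sy in(.038,-.038):
    m+=[[-.030,sy,.201],[0,sy,.171],[.030,sy,.201]]
m=np.array(m)
hk=fit(m,[("top",range(6),T3([(180,434),(178,386),(207,312),(340,476),(333,430),(368,350)])),
 ("side",range(6),S4([(50,136),(113,174),(193,124),(88,298),(157,330),(238,283)]))],[.7,-.25,-.2]);fmt("hooks",hk)
print(plane("top",T([(262,107),(582,70),(622,352),(298,390)]),.008).round(4))
# board: x away from block = -y world => yaw -pi/2
m=np.array([[a*.085,b*.075,.008] for a,b in((-1,1),(1,1),(1,-1),(-1,-1))])
bd=fit(m,[("top",range(4),T([(262,107),(582,70),(622,352),(298,390)])),("side",[3,2],S2([(128,384),(517,510)]) )] if 0 else [("top",range(4),T([(262,107),(582,70),(622,352),(298,390)]))],[.55,-.03,-1.5]);fmt("board",bd)
m=np.array([[a*.028,b*.048,.128] for a,b in((-1,1),(1,1),(1,-1),(-1,-1))])
bl=fit(m,[("top",range(4),T([(69,163),(184,174),(162,370),(49,357)]))],[.55,.1,-1.5]);fmt("block",bl)
print("bar",plane("top",T([(359,246),(561,128)]),.133).round(4), plane("side",S2([(222,243),(395,335)]),.133).round(4))
E
python3 fit.py
```

```text
hooks [ 0.6205 -0.2647 -0.2291] resid rms 0.52
[[-0.1, 0.5], [-0.2, 1.0], [-0.1, 0.2], [0.1, 0.6], [0.1, 0.4], [-0.5, 1.0], [0.4, -0.0], [0.4, -1.0], [0.5, -0.3], [0.6, 0.2], [-0.4, 0.0], [1.0, 0.1]]
[[ 0.6117  0.095   0.008 ]
 [ 0.6363 -0.0719  0.008 ]
 [ 0.4882 -0.094   0.008 ]
 [ 0.464   0.0721  0.008 ]]
board [ 5.5010e-01  3.0000e-04 -1.4229e+00] resid rms 0.26
[[-0.2, -0.0], [0.3, -0.2], [0.3, -0.1], [-0.5, 0.2]]
block [ 0.5075  0.1592 -1.6408] resid rms 0.5
[[-0.1, -0.6], [0.3, -0.5], [0.5, 0.4], [-0.7, 0.6]]
bar [[ 0.5191  0.0451  0.133 ]
 [ 0.5784 -0.0491  0.133 ]] [[ 0.5142  0.0463  0.133 ]
 [ 0.5755 -0.039   0.133 ]]
```

```bash
cat > go.py <<'E'
import sys
from h import *
from scipy.spatial.transform import Rotation as Ro
def go(xyz,jaw):
    o=bot.get_obs(); R=Ro.from_rotvec(o['eef_rot']).as_matrix(); y=R[:,1]
    a=np.degrees(np.arctan2(y[1],y[0])); d=(jaw-a+90)%180-90
    t=R.T@(np.array(xyz)-o['position'])*1000
    Rn=R@Ro.from_rotvec([0,0,np.radians(-d)]).as_matrix()
    print("t",round(o['time'],2),"pos",o['position'].round(4),"jaw",a.round(1),"tilt",R[:,2].round(3),"F",o['wrist_force'].round(1),"w",round(o['gripper_width'],4),"q7",o['joint_pos'][6].round(2))
    print("move in tool now",t.round(1),"yaw",round(-d,1)," | after yaw:",(Rn.T@(np.array(xyz)-o['position'])*1000).round(1))
if __name__=="__main__":
    a=[float(v) for v in sys.argv[1:]]; go(a[:3],a[3])
E
python3 go.py .549 -.002 .20 32.2
python3 - <<'E'
from h import *
print(plane("top",[(336,192),(287,190),(224,242)],.0))
print(plane("top",[(336,176),(287,183)],.1))
E
```

```text
t 0.1 pos [ 0.1616 -0.6548  0.2216] jaw -76.1 tilt [-0.     0.002 -1.   ] F [-0.8  0.1  0.2] w 0.0867 q7 -0.08
move in tool now [ 532.6 -541.    22.5] yaw 71.7  | after yaw: [-345.9 -675.7   22.5]
[[0.68030518 0.02010063 0.        ]
 [0.68225562 0.14995004 0.        ]
 [0.53805568 0.3097779  0.        ]]
[[0.69439503 0.02451673 0.1       ]
 [0.67324123 0.14471043 0.1       ]]
```

```bash
python3 -m jog '[{"claw":100,"translation":[30,-30,0],"yaw":0},{"claw":100,"translation":[42,-43,0],"yaw":0},{"claw":100,"translation":[42,-43,0],"yaw":0},{"claw":100,"translation":[42,-43,0],"yaw":0},{"claw":100,"translation":[42,-43,0],"yaw":0}]' 30
python3 -m jog '[{"claw":100,"translation":[42,-43,0],"yaw":0},{"claw":100,"translation":[42,-43,0],"yaw":0},{"claw":100,"translation":[42,-43,0],"yaw":0},{"claw":100,"translation":[42,-43,0],"yaw":0},{"claw":100,"translation":[42,-43,0],"yaw":0}]'
python3 go.py .549 -.002 .20 32.2
```

```text
time: 0.72
position: [0.3062, -0.4098, 0.2223]
eef_rot: [-3.118, -0.379, 0.0]
wrist_force: [0.8, -0.4, 0.4]
gripper_width: 0.0871
time: 1.35
position: [0.4584, -0.1511, 0.2225]
eef_rot: [3.118, 0.378, 0.0]
wrist_force: [-0.5, -1.1, -0.3]
gripper_width: 0.0874
t 1.35 pos [ 0.4584 -0.1511  0.2225] jaw -76.2 tilt [ 0. -0. -1.] F [-0.5 -1.1 -0.3] w 0.0874 q7 -1.18
move in tool now [ 123.6 -123.2   22.5] yaw 71.6  | after yaw: [ -77.9 -156.1   22.5]
```

```bash
python3 -m jog '[{"claw":100,"translation":[40,-40,0],"yaw":0},{"claw":100,"translation":[40,-40,0],"yaw":0},{"claw":100,"translation":[32,-32,0],"yaw":0},{"claw":100,"translation":[0,0,0],"yaw":-10},{"claw":100,"translation":[0,0,0],"yaw":-10}]' 
python3 -m jog '[{"claw":100,"translation":[0,0,0],"yaw":-10},{"claw":100,"translation":[0,0,0],"yaw":-10},{"claw":100,"translation":[0,0,0],"yaw":-10},{"claw":100,"translation":[0,0,0],"yaw":-10},{"claw":100,"translation":[0,0,0],"yaw":-10}]' 
python3 -m jog '[{"claw":100,"translation":[0,0,0],"yaw":-10},{"claw":100,"translation":[0,0,0],"yaw":-10},{"claw":100,"translation":[0,0,0],"yaw":-10},{"claw":100,"translation":[0,0,0],"yaw":-8},{"claw":100,"translation":[0,0,0],"yaw":0}]' 
python3 go.py .549 -.002 .1145 32.2
```

```text
time: 1.98
position: [0.5397, -0.0163, 0.222]
eef_rot: [-3.002, -0.926, 0.002]
wrist_force: [1.0, -1.0, 0.7]
gripper_width: 0.0869
time: 2.6
position: [0.5395, -0.0174, 0.2222]
eef_rot: [-2.331, -2.106, 0.001]
wrist_force: [-0.1, -0.1, 0.8]
gripper_width: 0.0872
time: 3.22
position: [0.5396, -0.0174, 0.2221]
eef_rot: [-1.529, -2.744, 0.0]
wrist_force: [-0.3, 0.6, 0.7]
gripper_width: 0.0874
t 3.23 pos [ 0.5396 -0.0174  0.2221] jaw 31.7 tilt [-0.001  0.    -1.   ] F [-0.3  0.6  0.7] w 0.0874 q7 0.23
move in tool now [  8.1  16.2 107.6] yaw -0.5  | after yaw: [  8.   16.2 107.6]
```

```bash
python3 - <<'E'
from h import *
a=np.radians(122.2);d=np.array([np.cos(a),np.sin(a),0]);c=np.array([.549,-.002,.133])
x=np.array([np.sin(a),-np.cos(a),0]);z=np.array([0,0,1])
L=[[c-d*.056,c+d*.056]]
for s in(-1,1):
  L.append([c+s*d*.064+x*.015+z*.013,c+s*d*.064-x*.015+z*.013,c+s*d*.056-x*.015+z*.013,c+s*d*.056+x*.015+z*.013,c+s*d*.064+x*.015+z*.013])
L.append([c-z*.125+d*i*.064+x*j*.033 for i,j in((1,1),(1,-1),(-1,-1),(-1,1),(1,1))])
L.append([c])
crop("top","pics/top0.png",300,200,90,80,6,"pics/d1.png",L)
crop("side","pics/side0.png",285,230,110,110,5,"pics/d2.png",L)
E
```

```text
(no output)
```

View pics/d1.png

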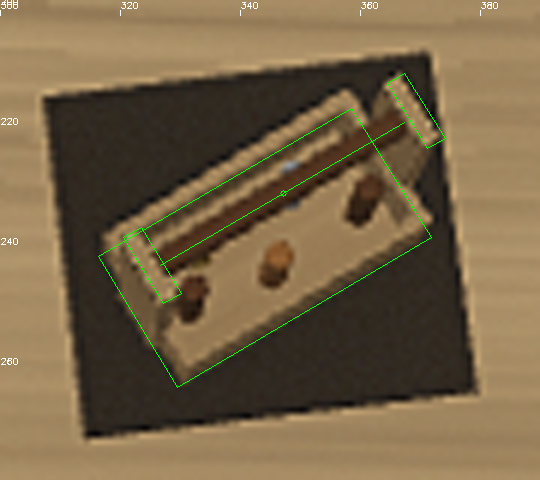

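View pics/d2.png

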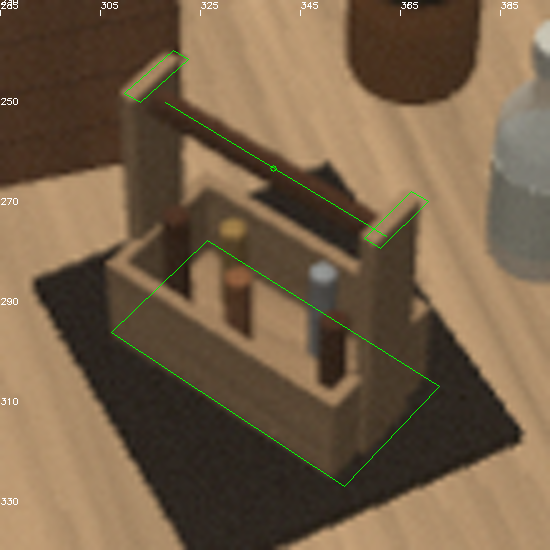

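```bash
python3 -m jog '[{"claw":100,"translation":[8,17,20],"yaw":-0.5},{"claw":100,"translation":[0,0,30],"yaw":0},{"claw":100,"translation":[0,0,30],"yaw":0},{"claw":100,"translation":[0,0,28],"yaw":0},{"claw":100,"translation":[0,0,0],"yaw":0}]' 
python3 go.py .549 -.0015 .1145 32.2; python3 - <<'E'
from h import *
crop("side",None,285,170,130,150,4,"pics/e1.png",img=viewer.grab_frame("side"))
E
```

```text
time: 3.85
position: [0.5484, -0.0018, 0.1126]
eef_rot: [-1.515, -2.748, 0.004]
wrist_force: [0.6, -0.1, 0.8]
gripper_width: 0.087
t 3.85 pos [ 0.5484 -0.0018  0.1126] jaw 32.3 tilt [-0.005 -0.    -1.   ] F [ 0.6 -0.1  0.8] w 0.087 q7 0.1
move in tool now [-0.1  0.7 -1.9] yaw 0.1  | after yaw: [-0.1  0.7 -1.9]
```

View pics/e1.png

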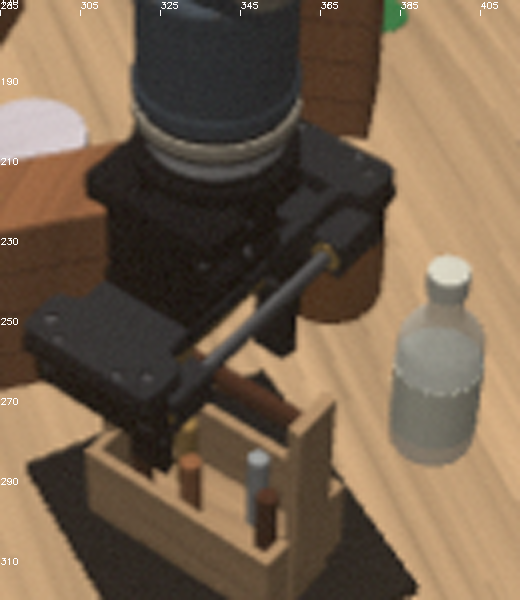

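The gripper straddles the dowel; one finger is left of the bar (crop ~(150,450)) and the other right (~(275,320)). Closing.

```bash
python3 -m jog '[{"claw":50,"translation":[0,0,-2],"yaw":0},{"claw":15,"translation":[0,0,0],"yaw":0},{"claw":0,"translation":[0,0,0],"yaw":0},{"claw":0,"translation":[0,0,0],"yaw":0},{"claw":0,"translation":[0,0,0],"yaw":0}]' 30
python3 -m jog '[{"claw":0,"translation":[0,0,0],"yaw":0},{"claw":0,"translation":[0,0,0],"yaw":0}]' 30
python3 go.py .549 -.0015 .1145 32.2
```

```text
time: 4.53
position: [0.5501, -0.0016, 0.1166]
eef_rot: [1.515, 2.752, -0.0]
wrist_force: [1.1, 0.2, 0.0]
gripper_width: 0.0453
time: 4.78
position: [0.5501, -0.0015, 0.1165]
eef_rot: [-1.515, -2.752, 0.0]
wrist_force: [-0.3, -1.3, 0.0]
gripper_width: 0.0248
t 4.78 pos [ 0.5501 -0.0015  0.1165] jaw 32.4 tilt [-0. -0. -1.] F [-0.3 -1.3  0. ] w 0.0248 q7 0.1
move in tool now [ 0.5 -0.9  2. ] yaw 0.2  | after yaw: [ 0.5 -0.9  2. ]
```

```bash
python3 -m jog '[{"claw":0,"translation":[0,0,2],"yaw":0},{"claw":0,"translation":[0,0,0],"yaw":0},{"claw":0,"translation":[0,0,0],"yaw":0},{"claw":0,"translation":[0,0,0],"yaw":0}]' 30
python3 go.py .549 -.0015 .1145 32.2
```

```text
time: 5.28
position: [0.5497, -0.0016, 0.1142]
eef_rot: [-1.514, -2.752, 0.001]
wrist_force: [0.4, -0.1, -2.0]
gripper_width: 0.0111
t 5.28 pos [ 0.5497 -0.0016  0.1142] jaw 32.4 tilt [-0.001 -0.    -1.   ] F [ 0.4 -0.1 -2. ] w 0.0111 q7 0.1
move in tool now [ 0.5 -0.6 -0.3] yaw 0.2  | after yaw: [ 0.4 -0.6 -0.3]
```

Gripped (11–12 mm). Lift smoothly.

```bash
python3 -m jog '[{"claw":0,"translation":[0,0,-5],"yaw":0},{"claw":0,"translation":[0,0,-12],"yaw":0},{"claw":0,"translation":[0,0,-20],"yaw":0},{"claw":0,"translation":[0,0,-25],"yaw":0},{"claw":0,"translation":[0,0,-20],"yaw":0}]' 40
python3 -m jog '[{"claw":0,"translation":[0,0,-8],"yaw":0},{"claw":0,"translation":[0,0,-2],"yaw":0},{"claw":0,"translation":[0,0,0],"yaw":0},{"claw":0,"translation":[0,0,0],"yaw":4},{"claw":0,"translation":[0,0,0],"yaw":6}]' 
python3 -m jog '[{"claw":0,"translation":[0,0,0],"yaw":8},{"claw":0,"translation":[0,0,0],"yaw":9},{"claw":0,"translation":[0,0,0],"yaw":9},{"claw":0,"translation":[0,0,0],"yaw":6},{"claw":0,"translation":[0,0,0],"yaw":3.5}]' 
python3 go.py .552 -.249 .1965 -13.1
```

```text
time: 5.9
position: [0.5507, -0.0012, 0.199]
eef_rot: [1.513, 2.751, 0.002]
wrist_force: [0.5, 0.6, -3.3]
gripper_width: 0.0109
time: 6.52
position: [0.5495, -0.0016, 0.2055]
eef_rot: [-1.752, -2.606, 0.001]
wrist_force: [-0.9, -0.2, -3.1]
gripper_width: 0.0108
time: 7.15
position: [0.5495, -0.0014, 0.2055]
eef_rot: [-2.462, -1.949, 0.002]
wrist_force: [-0.2, -0.4, -3.7]
gripper_width: 0.0106
t 7.15 pos [ 0.5495 -0.0014  0.2055] jaw -13.3 tilt [-0.002  0.    -1.   ] F [-0.2 -0.4 -3.7] w 0.0106 q7 -0.53
move in tool now [-240.4   59.2    9. ] yaw -0.2  | after yaw: [-240.6   58.6    9. ]
```

```bash
python3 -m jog '[{"claw":0,"translation":[-6,1.5,0],"yaw":0},{"claw":0,"translation":[-14,3.5,0],"yaw":0},{"claw":0,"translation":[-22,5.5,0],"yaw":0},{"claw":0,"translation":[-28,7,0],"yaw":0},{"claw":0,"translation":[-32,8,0],"yaw":0}]' 
python3 -m jog '[{"claw":0,"translation":[-34,8.5,0],"yaw":0},{"claw":0,"translation":[-34,8.5,0],"yaw":0},{"claw":0,"translation":[-28,7,0],"yaw":0},{"claw":0,"translation":[-20,5,0],"yaw":0},{"claw":0,"translation":[-12,3,0],"yaw":0}]' 
python3 -m jog '[{"claw":0,"translation":[-8,2,0],"yaw":0},{"claw":0,"translation":[-2,0,0],"yaw":0},{"claw":0,"translation":[0,0,0],"yaw":0},{"claw":0,"translation":[0,0,0],"yaw":0}]' 
python3 go.py .552 -.249 .1965 -13.1
python3 - <<'E'
from h import *
crop("side",viewer.grab_frame("side"),380,250,150,150,4,"pics/f1.png",img=viewer.grab_frame("side"))
crop("top",None,400,120,120,130,4,"pics/f2.png",img=viewer.grab_frame("top"))
E
```

```text
time: 7.78
position: [0.5514, -0.1085, 0.2063]
eef_rot: [-2.461, -1.953, 0.001]
wrist_force: [1.1, 0.2, -3.4]
gripper_width: 0.0107
time: 8.4
position: [0.5533, -0.2402, 0.2062]
eef_rot: [-2.462, -1.951, 0.001]
wrist_force: [-0.6, -0.0, -3.9]
gripper_width: 0.0108
time: 8.9
position: [0.5536, -0.2478, 0.2067]
eef_rot: [-2.46, -1.954, -0.0]
wrist_force: [0.4, 0.2, -4.1]
gripper_width: 0.0109
t 8.9 pos [ 0.5536 -0.2478  0.2067] jaw -13.1 tilt [ 0.  0. -1.] F [ 0.4  0.2 -4.1] w 0.0109 q7 -0.1
move in tool now [-1.6 -1.3 10.2] yaw 0.0  | after yaw: [-1.6 -1.3 10.2]
```

View pics/f1.png

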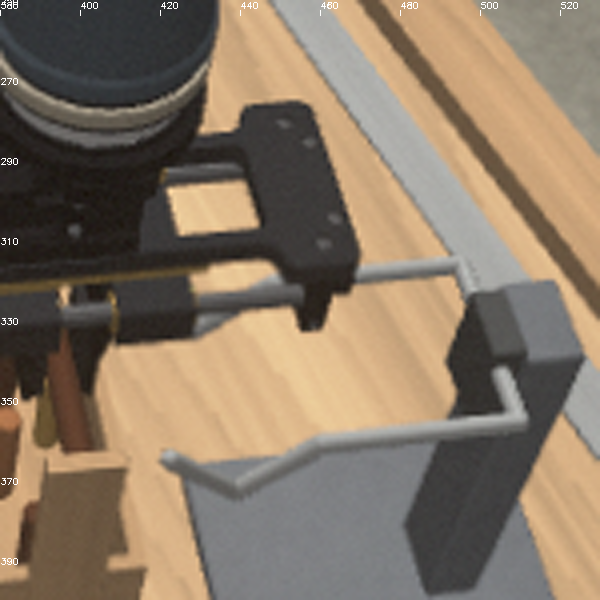

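View pics/f2.png

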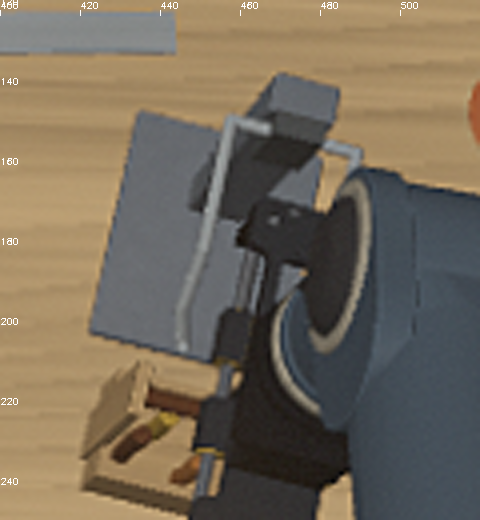

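```bash
cat > ov.py <<'E'
from h import *
from scipy.spatial.transform import Rotation as Ro
def hooks(s=(.6205,-.2647,-.2291),dz=0.):
    c,si=np.cos(s[2]),np.sin(s[2]); L=[]
    for sy in(.038,-.038):
        L.append([[s[0]+a*c-sy*si,s[1]+a*si+sy*c,z-dz] for a,z in((-.03,.201),(0,.171),(.03,.201),(.09,.201))])
    return L
def caddy(c,yaw,tilt=0):
    c=np.array(c);R=Ro.from_euler('ZY',[yaw,tilt]).as_matrix();w=lambda P:(np.array(P)@R.T+c)
    L=[w([(0,-.056,0),(0,.056,0)])]
    for s in(-1,1): L.append(w([(.015,s*.064,.013),(-.015,s*.064,.013),(-.015,s*.056,.013),(.015,s*.056,.013),(.015,s*.064,.013)]))
    L.append(w([(i*.033,j*.064,-.125) for i,j in((1,1),(1,-1),(-1,-1),(-1,1),(1,1))]))
    return L
E
python3 - <<'E'
from ov import *
o=bot.get_obs();c=o['position']+[0,0,.0187]
im={n:viewer.grab_frame(n) for n in I}
for n in im: cv2.imwrite(f"pics/{n}_f.png",im[n])
L=hooks()+caddy(c,-.2291)
crop("side",None,370,260,150,150,4,"pics/g1.png",L,im["side"])
crop("top",None,400,140,120,130,4,"pics/g2.png",L,im["top"])
E
```

```text
(no output)
```

View pics/g1.png

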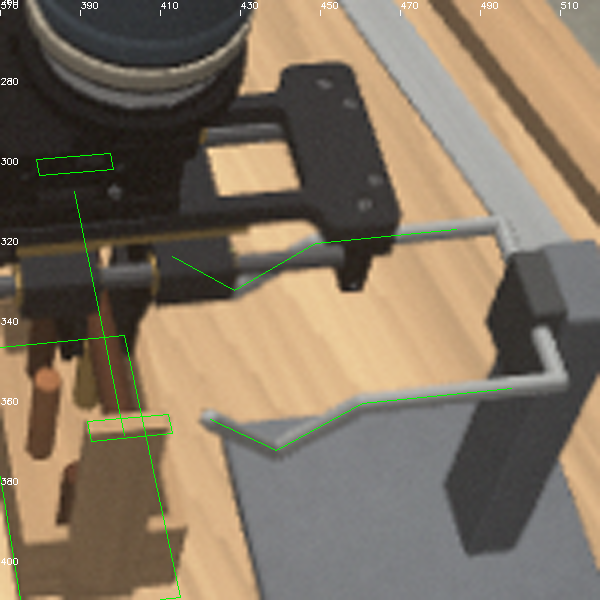

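View pics/g2.png

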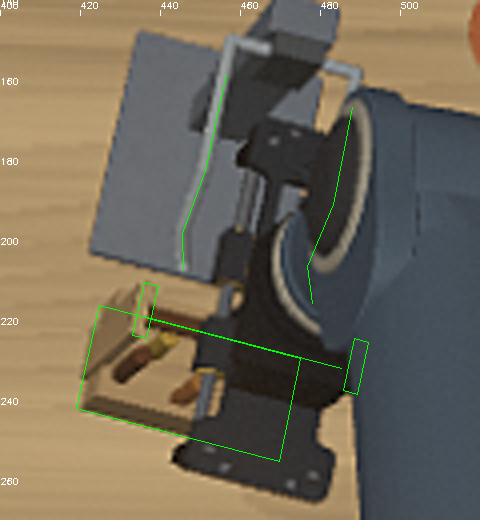

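```bash
python3 -m jog '[{"claw":0,"translation":[-1.3,2,5],"yaw":0},{"claw":0,"translation":[0,5,4],"yaw":0},{"claw":0,"translation":[0,7,0],"yaw":0},{"claw":0,"translation":[0,7,0],"yaw":0},{"claw":0,"translation":[0,6,0],"yaw":0}]' 
python3 -m jog '[{"claw":0,"translation":[0,5,0],"yaw":0},{"claw":0,"translation":[0,3,0],"yaw":0},{"claw":0,"translation":[0,1,0],"yaw":0},{"claw":0,"translation":[0,0,0],"yaw":0}]' 
python3 go.py .6205 -.2647 .1663 -13.1
python3 - <<'E'
from ov import *
o=bot.get_obs();c=o['position']+[0,0,.0187]
im={n:viewer.grab_frame(n) for n in I}
L=hooks()+caddy(c,-.2291)
crop("side",None,390,260,150,150,4,"pics/i1.png",L[:],im["side"])
crop("top",None,400,140,120,130,4,"pics/i2.png",L[:],im["top"])
E
```

```text
time: 9.78
position: [0.5802, -0.2562, 0.1977]
eef_rot: [2.461, 1.952, 0.001]
wrist_force: [-0.8, -0.1, -2.7]
gripper_width: 0.0108
time: 10.28
position: [0.5881, -0.2582, 0.1976]
eef_rot: [-2.461, -1.952, 0.0]
wrist_force: [-0.2, 0.3, -3.4]
gripper_width: 0.0107
t 10.28 pos [ 0.5881 -0.2582  0.1976] jaw -13.1 tilt [-0. -0. -1.] F [-0.2  0.3 -3.4] w 0.0107 q7 -0.11
move in tool now [ 1.  33.  31.3] yaw -0.0  | after yaw: [ 1.  33.  31.3]
```

View pics/i1.png

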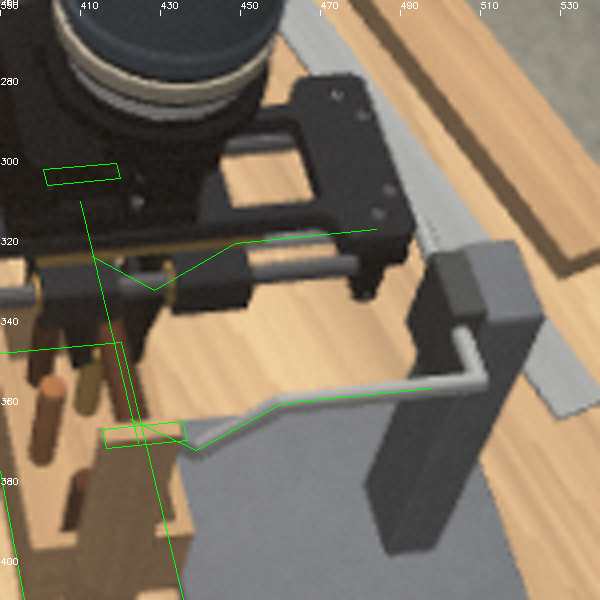

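View pics/i2.png

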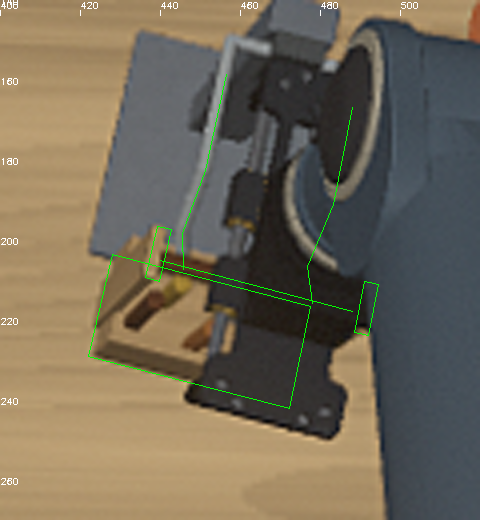

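```bash
python3 -m jog '[{"claw":0,"translation":[1,3,0],"yaw":0},{"claw":0,"translation":[0,5,2],"yaw":0},{"claw":0,"translation":[0,6,5],"yaw":0},{"claw":0,"translation":[0,6,6],"yaw":0},{"claw":0,"translation":[0,6,6],"yaw":0}]' 
python3 -m jog '[{"claw":0,"translation":[0,4,4],"yaw":0},{"claw":0,"translation":[0,2,3],"yaw":0},{"claw":0,"translation":[0,1,1],"yaw":0},{"claw":0,"translation":[0,0,0],"yaw":0},{"claw":0,"translation":[0,0,0],"yaw":0}]' 
python3 go.py .6205 -.2647 .1663 -13.1
```

```text
time: 11.0
position: [0.6141, -0.2632, 0.1778]
eef_rot: [-2.461, -1.952, 0.0]
wrist_force: [0.0, -0.3, -4.2]
gripper_width: 0.0109
time: 11.62
position: [0.6206, -0.2648, 0.1708]
eef_rot: [2.461, 1.952, 0.0]
wrist_force: [0.2, -0.1, -3.2]
gripper_width: 0.0108
t 11.62 pos [ 0.6206 -0.2648  0.1708] jaw -13.1 tilt [ 0. -0. -1.] F [ 0.2 -0.1 -3.2] w 0.0108 q7 -0.13
move in tool now [ 0.  -0.1  4.5] yaw -0.0  | after yaw: [ 0.  -0.1  4.5]
```

```bash
python3 -m jog '[{"claw":0,"translation":[0,0,2],"yaw":0},{"claw":0,"translation":[0,0,3],"yaw":0},{"claw":0,"translation":[0,0,3],"yaw":0},{"claw":0,"translation":[0,0,2],"yaw":0},{"claw":0,"translation":[0,0,0],"yaw":0}]' 
python3 go.py .6205 -.2647 .1526 -13.1
python3 -c "
from plant import bot
for i in range(1): o=bot.get_obs();print(o['wrist_force'])"
python3 -m jog '[{"claw":0,"translation":[0,0,2],"yaw":0},{"claw":0,"translation":[0,0,2],"yaw":0},{"claw":0,"translation":[0,0,1],"yaw":0},{"claw":0,"translation":[0,0,0],"yaw":0},{"claw":0,"translation":[0,0,0],"yaw":0}]' 
python3 go.py .6205 -.2647 .1526 -13.1
```

```text
time: 12.25
position: [0.6211, -0.2648, 0.1609]
eef_rot: [2.46, 1.952, 0.001]
wrist_force: [0.7, 0.5, -0.6]
gripper_width: 0.0108
t 12.25 pos [ 0.6211 -0.2648  0.1609] jaw -13.1 tilt [ 0.001 -0.    -1.   ] F [ 0.7  0.5 -0.6] w 0.0108 q7 -0.14
move in tool now [-0.1 -0.6  8.3] yaw -0.0  | after yaw: [-0.1 -0.6  8.3]
[ 0.72116546  0.54289178 -0.59670602]
time: 12.88
position: [0.6211, -0.2648, 0.156]
eef_rot: [2.46, 1.952, 0.001]
wrist_force: [1.5, -1.2, 2.5]
gripper_width: 0.0106
t 12.88 pos [ 0.6211 -0.2648  0.156 ] jaw -13.1 tilt [ 0.001 -0.    -1.   ] F [ 1.5 -1.2  2.5] w 0.0106 q7 -0.14
move in tool now [-0.  -0.6  3.4] yaw -0.0  | after yaw: [-0.  -0.6  3.4]
```

```bash
python3 -m jog '[{"claw":0,"translation":[0,0,1.5],"yaw":0},{"claw":0,"translation":[0,0,1.5],"yaw":0},{"claw":0,"translation":[0,0,0.5],"yaw":0},{"claw":0,"translation":[0,0,0],"yaw":0},{"claw":0,"translation":[0,0,0],"yaw":0}]' 
python3 -m jog '[{"claw":0,"translation":[0,0,0],"yaw":0},{"claw":0,"translation":[0,0,0],"yaw":0}]' 
python3 go.py .6205 -.2647 .1526 -13.1
python3 - <<'E'
from ov import *
im=viewer.grab_frame("side")
crop("side",None,400,260,150,150,4,"pics/j1.png",hooks(dz=.0137),im)
E
```

```text
time: 13.5
position: [0.6211, -0.2648, 0.1524]
eef_rot: [2.46, 1.952, 0.001]
wrist_force: [3.0, -1.2, 4.4]
gripper_width: 0.0107
time: 13.75
position: [0.621, -0.2648, 0.1523]
eef_rot: [2.46, 1.952, 0.001]
wrist_force: [4.2, -1.1, 4.1]
gripper_width: 0.0108
t 13.75 pos [ 0.621  -0.2648  0.1523] jaw -13.1 tilt [ 0.001 -0.    -1.   ] F [ 4.2 -1.1  4.1] w 0.0108 q7 -0.14
move in tool now [-0.  -0.5 -0.3] yaw -0.0  | after yaw: [-0.  -0.5 -0.3]
```

View pics/j1.png

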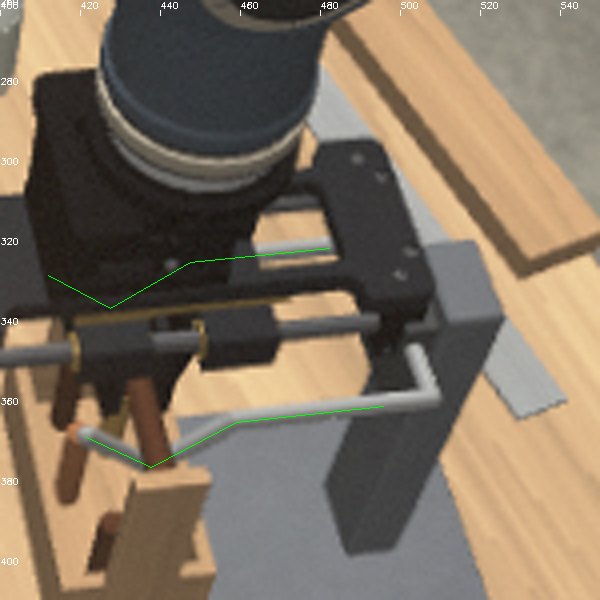

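```bash
python3 -m jog '[{"claw":0,"translation":[0,0,0.5],"yaw":0},{"claw":0,"translation":[0,0,0],"yaw":0},{"claw":0,"translation":[0,0,0],"yaw":0},{"claw":0,"translation":[0,0,0],"yaw":0}]' 
python3 -m jog '[{"claw":0,"translation":[0,0,-1.5],"yaw":0},{"claw":0,"translation":[0,0,-2.5],"yaw":0},{"claw":0,"translation":[0,0,-2.5],"yaw":0},{"claw":0,"translation":[0,0,-1.5],"yaw":0},{"claw":0,"translation":[0,0,0],"yaw":0}]' 
python3 -m jog '[{"claw":0,"translation":[0,0,0],"yaw":0},{"claw":0,"translation":[0,0,0],"yaw":0},{"claw":0,"translation":[0,0,0],"yaw":0}]' 
python3 go.py .6205 -.2647 .160 -13.1
```

```text
time: 14.3
position: [0.621, -0.2648, 0.1518]
eef_rot: [2.46, 1.952, 0.001]
wrist_force: [6.1, -2.2, 4.3]
gripper_width: 0.0108
time: 14.92
position: [0.6209, -0.2648, 0.159]
eef_rot: [2.461, 1.952, 0.001]
wrist_force: [6.4, -2.3, 0.3]
gripper_width: 0.011
time: 15.3
position: [0.6209, -0.2647, 0.1588]
eef_rot: [2.461, 1.952, 0.001]
wrist_force: [6.5, -1.5, 0.2]
gripper_width: 0.0109
t 15.3 pos [ 0.6209 -0.2647  0.1588] jaw -13.1 tilt [ 0.001  0.    -1.   ] F [ 6.5 -1.5  0.2] w 0.0109 q7 -0.14
move in tool now [-0.  -0.4 -1.2] yaw -0.0  | after yaw: [-0.  -0.4 -1.2]
```

```bash
python3 -m jog '[{"claw":0,"translation":[0,1,-0.5],"yaw":0},{"claw":0,"translation":[0,0,0],"yaw":0},{"claw":0,"translation":[0,0,0],"yaw":0},{"claw":0,"translation":[0,0,0],"yaw":0}]' 
python3 go.py .6205 -.2647 .160 -13.1
```

```text
time: 15.8
position: [0.621, -0.2648, 0.1596]
eef_rot: [-2.46, -1.952, 0.001]
wrist_force: [3.3, -1.4, -0.3]
gripper_width: 0.0108
t 15.8 pos [ 0.621  -0.2648  0.1596] jaw -13.1 tilt [-0.001  0.    -1.   ] F [ 3.3 -1.4 -0.3] w 0.0108 q7 -0.14
move in tool now [-0.1 -0.5 -0.4] yaw -0.0  | after yaw: [-0.1 -0.5 -0.4]
```

```bash
python3 -m jog '[{"claw":0,"translation":[0,0.5,0],"yaw":0},{"claw":0,"translation":[0,0,0],"yaw":0},{"claw":0,"translation":[0,0,0],"yaw":0},{"claw":20,"translation":[0,0,0],"yaw":0},{"claw":40,"translation":[0,0,0],"yaw":0}]' 
python3 -m jog '[{"claw":50,"translation":[0,0,0],"yaw":0},{"claw":50,"translation":[0,0,0],"yaw":0},{"claw":50,"translation":[0,0,0],"yaw":0}]' 
python3 go.py .6205 -.2647 .160 -13.1
python3 - <<'E'
from ov import *
im=viewer.grab_frame("side")
crop("side",None,400,260,150,150,4,"pics/k1.png",hooks(dz=.005),im)
E
```

```text
time: 16.42
position: [0.6215, -0.265, 0.1599]
eef_rot: [-2.461, -1.952, 0.001]
wrist_force: [0.7, 0.5, -0.0]
gripper_width: 0.0206
time: 16.8
position: [0.622, -0.265, 0.1601]
eef_rot: [-2.461, -1.953, 0.0]
wrist_force: [-0.5, -0.5, 0.3]
gripper_width: 0.0426
t 16.8 pos [ 0.622  -0.265   0.1601] jaw -13.1 tilt [-0. -0. -1.] F [-0.5 -0.5  0.3] w 0.0426 q7 -0.14
move in tool now [ 0.  -1.5  0.1] yaw -0.0  | after yaw: [ 0.  -1.5  0.1]
```

View pics/k1.png

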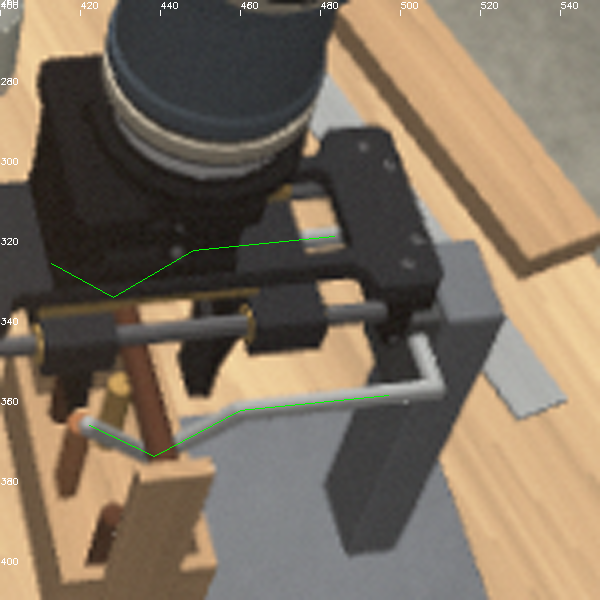

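```bash
python3 -m jog '[{"claw":50,"translation":[0,0,-8],"yaw":0},{"claw":50,"translation":[0,0,-20],"yaw":0},{"claw":50,"translation":[0,0,-30],"yaw":0},{"claw":60,"translation":[0,0,-30],"yaw":0},{"claw":100,"translation":[0,0,-10],"yaw":0}]' 
python3 -m jog '[{"claw":100,"translation":[0,0,0],"yaw":-6},{"claw":100,"translation":[0,0,0],"yaw":-10},{"claw":100,"translation":[0,0,0],"yaw":-10},{"claw":100,"translation":[0,0,0],"yaw":-10},{"claw":100,"translation":[0,0,0],"yaw":-10}]' 
python3 -m jog '[{"claw":100,"translation":[0,0,0],"yaw":-10},{"claw":100,"translation":[0,0,0],"yaw":-10},{"claw":100,"translation":[0,0,0],"yaw":-10},{"claw":100,"translation":[0,0,0],"yaw":-10},{"claw":100,"translation":[0,0,0],"yaw":-10}]' 
python3 go.py .5075 .159 .22 86
python3 - <<'E'
from ov import *
for n in I: cv2.imwrite(f"pics/{n}_l.png",viewer.grab_frame(n))
crop("top","pics/top_l.png",255,200,140,100,5,"pics/l1.png")
crop("side","pics/side_l.png",260,190,140,150,4,"pics/l2.png")
E
```

```text
time: 17.48
position: [0.6234, -0.2651, 0.2619]
eef_rot: [2.457, 1.95, 0.005]
wrist_force: [-0.5, 0.5, -0.4]
gripper_width: 0.0551
time: 18.1
position: [0.6217, -0.265, 0.2578]
eef_rot: [-1.494, -2.763, 0.0]
wrist_force: [0.5, -0.4, -0.6]
gripper_width: 0.0868
time: 18.73
position: [0.6217, -0.2651, 0.2579]
eef_rot: [-0.187, -3.135, 0.0]
wrist_force: [-0.5, -0.1, -1.2]
gripper_width: 0.087
t 18.73 pos [ 0.6217 -0.2651  0.2579] jaw 83.2 tilt [-0.001 -0.    -1.   ] F [-0.5 -0.1 -1.2] w 0.087 q7 1.42
move in tool now [163.8 407.6  37.9] yaw -2.8  | after yaw: [143.5 415.1  37.9]
```

View pics/l1.png

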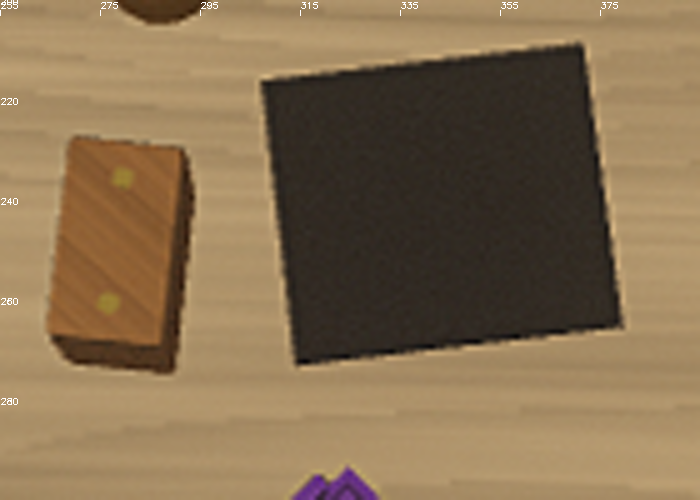

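View pics/l2.png

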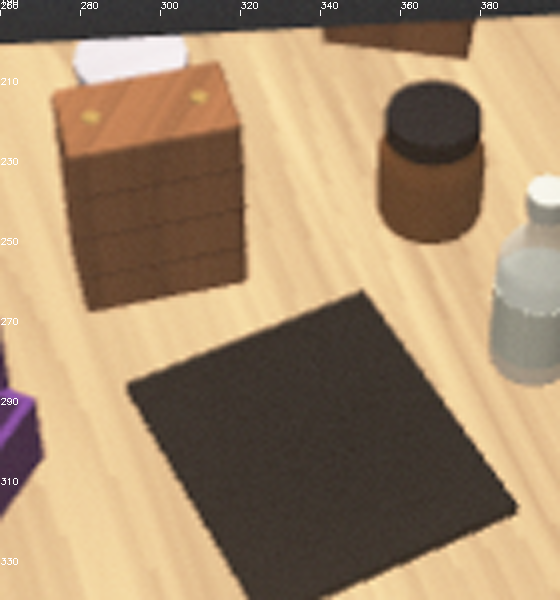

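View pics/side_l.png

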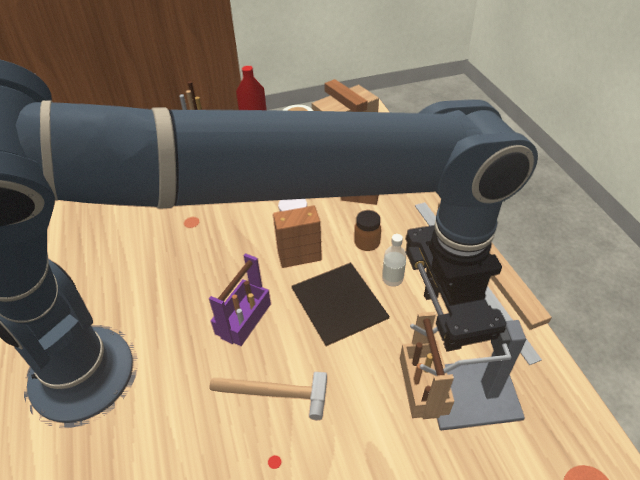

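```bash
cat >> fit.py <<'E'
print("-----")
m=np.array([[a*.085,b*.075,.008] for a,b in((-1,1),(1,1),(1,-1),(-1,-1))])
bd=fit(m,[("top",range(4),T([(262,107),(582,70),(622,352),(298,390)])),("side",[3,0,1],S2([(128,384),(362,291),(517,508)]))],[.55,-.03,-1.5]);fmt("board",bd)
m=np.array([[a*.028,b*.048,.128] for a,b in((-1,1),(1,1),(1,-1),(-1,-1))]+[[.028,.048,0],[.028,-.048,0]])
bl=fit(m,[("top",range(4),T([(69,163),(184,174),(162,370),(49,357)])),("side",range(6),S2([(219,63),(243,127),(66,158),(53,93),(246,281),(91,310)]))],[.55,.1,-1.5]);fmt("block",bl)
bl=fit(m,[("side",range(6),S2([(219,63),(243,127),(66,158),(53,93),(246,281),(91,310)]))],[.55,.1,-1.5]);fmt("block side",bl)
E
python3 fit.py | sed -n '/-----/,$p'
```

```text
-----
board [ 5.4930e-01  1.0000e-04 -1.4238e+00] resid rms 0.42
[[-0.1, 0.3], [0.4, 0.1], [0.4, 0.3], [-0.5, 0.5], [-0.4, 0.0], [0.8, -0.3], [0.6, -0.5]]
block [ 0.5065  0.1595 -1.6473] resid rms 0.74
[[-0.1, -0.2], [0.3, -0.0], [0.2, 0.9], [-0.9, 1.0], [0.6, -1.2], [0.4, -0.2], [0.7, 0.2], [-0.5, -1.1], [1.1, 0.7], [-0.7, 1.4]]
block side [ 0.506   0.1596 -1.6511] resid rms 0.79
[[0.4, -1.2], [0.1, -0.1], [0.4, 0.1], [-0.7, -1.1], [0.8, 0.7], [-1.1, 1.3]]
```

```bash
python3 -m jog '[{"claw":100,"translation":[12,30,0],"yaw":0},{"claw":100,"translation":[20,50,0],"yaw":0},{"claw":100,"translation":[22,54,0],"yaw":0},{"claw":100,"translation":[22,54,0],"yaw":0},{"claw":100,"translation":[22,54,0],"yaw":0}]' 
python3 -m jog '[{"claw":100,"translation":[22,54,0],"yaw":0},{"claw":100,"translation":[20,50,0],"yaw":0},{"claw":100,"translation":[15,38,0],"yaw":0},{"claw":100,"translation":[8,20,0],"yaw":-2},{"claw":100,"translation":[0,0,0],"yaw":0}]' 
python3 -m jog '[{"claw":100,"translation":[0,0,0],"yaw":0},{"claw":100,"translation":[0,0,0],"yaw":0}]' 
python3 go.py .5065 .1595 .0713 85.6
```

```text
time: 19.45
position: [0.5541, -0.0111, 0.2582]
eef_rot: [0.202, 3.135, -0.001]
wrist_force: [0.4, 1.2, -0.7]
gripper_width: 0.0869
time: 20.08
position: [0.5103, 0.1569, 0.2582]
eef_rot: [0.139, 3.138, -0.0]
wrist_force: [0.7, -0.3, 0.0]
gripper_width: 0.0873
time: 20.32
position: [0.5113, 0.1541, 0.2577]
eef_rot: [-0.147, -3.138, 0.001]
wrist_force: [0.5, -0.6, -1.3]
gripper_width: 0.087
t 20.32 pos [0.5113 0.1541 0.2577] jaw 84.6 tilt [-0.    -0.001 -1.   ] F [ 0.5 -0.6 -1.3] w 0.087 q7 0.77
move in tool now [  5.2   5.  186.4] yaw -1.0  | after yaw: [  5.1   5.1 186.4]
```

```bash
python3 -m jog '[{"claw":100,"translation":[5,5,10],"yaw":-1},{"claw":100,"translation":[0,0,30],"yaw":0},{"claw":100,"translation":[0,0,30],"yaw":0},{"claw":100,"translation":[0,0,20],"yaw":0},{"claw":100,"translation":[0,0,0],"yaw":0}]' 
python3 -m jog '[{"claw":100,"translation":[0,0,0],"yaw":0},{"claw":100,"translation":[0,0,0],"yaw":0}]' 
python3 go.py .5065 .1595 .0713 85.6
```

```text
time: 20.95
position: [0.5051, 0.1611, 0.1666]
eef_rot: [-0.113, -3.137, 0.001]
wrist_force: [-1.0, 0.1, 0.4]
gripper_width: 0.0868
time: 21.2
position: [0.5067, 0.162, 0.1691]
eef_rot: [0.114, 3.137, 0.001]
wrist_force: [1.0, -0.3, -0.7]
gripper_width: 0.0866
t 21.2 pos [0.5067 0.162  0.1691] jaw 85.9 tilt [ 0.002  0.001 -1.   ] F [ 1.  -0.3 -0.7] w 0.0866 q7 0.68
move in tool now [ 0.2 -2.5 97.8] yaw 0.3  | after yaw: [ 0.2 -2.5 97.8]
```

```bash
python3 -m jog '[{"claw":100,"translation":[0,-2,10],"yaw":0},{"claw":100,"translation":[0,0,20],"yaw":0},{"claw":100,"translation":[0,0,25],"yaw":0},{"claw":100,"translation":[0,0,25],"yaw":0},{"claw":100,"translation":[0,0,15],"yaw":0}]' 
python3 -m jog '[{"claw":100,"translation":[0,0,0],"yaw":0},{"claw":100,"translation":[0,0,0],"yaw":0}]' 
python3 go.py .5065 .1595 .0713 85.6
python3 - <<'E'
from ov import *
crop("side",None,250,150,120,140,4,"pics/m1.png",img=viewer.grab_frame("side"))
E
```

```text
time: 21.82
position: [0.5047, 0.159, 0.0707]
eef_rot: [-0.113, -3.137, 0.002]
wrist_force: [0.1, -0.6, 0.5]
gripper_width: 0.087
time: 22.08
position: [0.5063, 0.16, 0.0735]
eef_rot: [0.113, 3.139, 0.001]
wrist_force: [0.1, -0.6, 0.1]
gripper_width: 0.0872
t 22.07 pos [0.5063 0.16   0.0735] jaw 85.9 tilt [ 0.001  0.001 -1.   ] F [ 0.1 -0.6  0.1] w 0.0872 q7 0.56
move in tool now [-0.2 -0.4  2.2] yaw 0.3  | after yaw: [-0.2 -0.4  2.2]
```

View pics/m1.png

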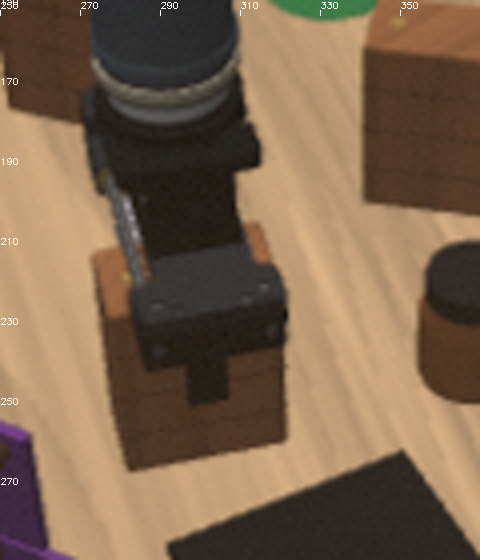

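```bash
python3 -m jog '[{"claw":60,"translation":[0,0,0],"yaw":0},{"claw":55,"translation":[0,0,0],"yaw":0},{"claw":55,"translation":[0,0,0],"yaw":0},{"claw":50,"translation":[0,0,0],"yaw":0},{"claw":50,"translation":[0,0,0],"yaw":0}]' 20
python3 -m jog '[{"claw":50,"translation":[0,0,0],"yaw":0},{"claw":50,"translation":[0,0,0],"yaw":0},{"claw":50,"translation":[0,0,0],"yaw":0}]' 20
python3 go.py .5328 .1119 .0735 98.4
```

```text
time: 22.75
position: [0.506, 0.1596, 0.0731]
eef_rot: [0.114, 3.139, 0.0]
wrist_force: [0.4, 0.6, -0.3]
gripper_width: 0.0557
time: 23.12
position: [0.506, 0.1597, 0.0731]
eef_rot: [0.114, 3.139, 0.0]
wrist_force: [1.0, 0.7, 1.6]
gripper_width: 0.0558
t 23.12 pos [0.506  0.1597 0.0731] jaw 85.9 tilt [ 0.  0. -1.] F [1.  0.7 1.6] w 0.0558 q7 0.56
move in tool now [-30.2 -45.7  -0.4] yaw -12.5  | after yaw: [-19.6 -51.2  -0.4]
```

```bash
python3 -m jog '[{"claw":50,"translation":[0,0,0],"yaw":-3},{"claw":50,"translation":[0,0,0],"yaw":-4},{"claw":50,"translation":[0,0,0],"yaw":-4},{"claw":50,"translation":[0,0,0],"yaw":-1.5},{"claw":50,"translation":[-2,-4,0],"yaw":0}]' 
python3 -m jog '[{"claw":50,"translation":[-4,-8,0],"yaw":0},{"claw":50,"translation":[-5,-10,0],"yaw":0},{"claw":50,"translation":[-4,-10,0],"yaw":0},{"claw":50,"translation":[-3,-6,0],"yaw":0},{"claw":50,"translation":[-1,-2,0],"yaw":0}]' 
python3 -m jog '[{"claw":50,"translation":[0,0,0],"yaw":0},{"claw":50,"translation":[0,0,0],"yaw":0}]' 
python3 go.py .5328 .1119 .0735 98.4
python3 - <<'E'
from ov import *
for n in I: cv2.imwrite(f"pics/{n}_n.png",viewer.grab_frame(n))
crop("side","pics/side_n.png",250,180,130,140,4,"pics/n1.png")
crop("top","pics/top_n.png",260,190,130,100,5,"pics/n2.png")
E
```

```text
time: 23.75
position: [0.5076, 0.1573, 0.0732]
eef_rot: [0.23, -3.132, -0.004]
wrist_force: [-2.8, 2.8, 2.1]
gripper_width: 0.056
time: 24.38
position: [0.5308, 0.1224, 0.0731]
eef_rot: [-0.227, 3.133, 0.0]
wrist_force: [-1.5, 2.8, 4.7]
gripper_width: 0.0563
time: 24.62
position: [0.5308, 0.1224, 0.0731]
eef_rot: [-0.229, 3.133, -0.001]
wrist_force: [-0.3, 2.0, 2.9]
gripper_width: 0.0557
t 24.62 pos [0.5308 0.1224 0.0731] jaw 98.3 tilt [ 0.001 -0.001 -1.   ] F [-0.3  2.   2.9] w 0.0557 q7 0.83
move in tool now [ -0.4 -10.6  -0.4] yaw -0.1  | after yaw: [ -0.4 -10.6  -0.4]
```

View pics/n1.png

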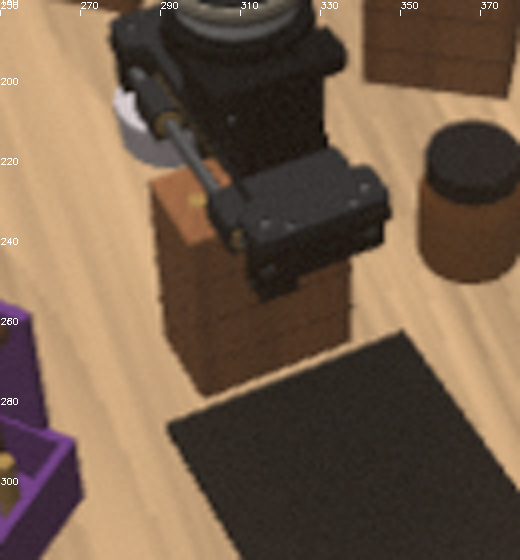

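View pics/n2.png

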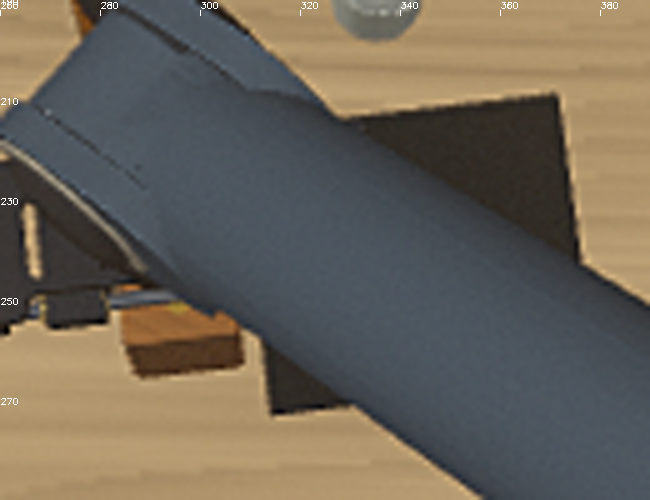

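```bash
python3 - <<'E'
from h import *
p=plane("side",np.array([(206,396),(352,342)])/4.+[250,180]-.5,0.)
b=plane("side",np.array([(168,425),(402,331)])/4.+[250,180]-.5,0.008)
ex=np.array([.1464,-.9892,0]);ey=np.array([.9892,.1464,0]);e=np.array([.5493,.0001,0])-ex*.085
for q in list(p)+list(b): print(((q-e)@ex).round(4),((q-e)@ey).round(4))
for a in(p,b): print(np.degrees(np.arctan2(*(a[1]-a[0])[1::-1])))
E
```

```text
-0.0143 -0.0447
-0.012 0.0469
0.001 -0.0744
0.0 0.073
6.974028836503554
8.801816204897344
```

```bash
python3 -m jog '[{"claw":50,"translation":[-0.4,-2,0],"yaw":-0.5},{"claw":50,"translation":[0,-3,0],"yaw":0},{"claw":50,"translation":[0,-2,0],"yaw":0},{"claw":50,"translation":[0,-1,0],"yaw":0},{"claw":50,"translation":[0,0,0],"yaw":0}]' 
python3 go.py .5328 .1119 .0735 98.4
python3 -m jog '[{"claw":50,"translation":[0,-1,0],"yaw":0},{"claw":50,"translation":[0,-1,0],"yaw":0}]' 
python3 go.py .5328 .1119 .0735 98.4
python3 -m jog '[{"claw":50,"translation":[0,-1,0],"yaw":0},{"claw":50,"translation":[0,-0.5,0],"yaw":0}]' 
python3 go.py .5328 .1119 .0735 98.4
```

```text
time: 25.35
position: [0.5323, 0.1149, 0.0731]
eef_rot: [-0.242, 3.132, 0.0]
wrist_force: [-0.8, 4.6, 2.7]
gripper_width: 0.0559
t 25.35 pos [0.5323 0.1149 0.0731] jaw 98.8 tilt [ 0.001  0.    -1.   ] F [-0.8  4.6  2.7] w 0.0559 q7 0.85
move in tool now [ 0.  -3.  -0.4] yaw 0.4  | after yaw: [-0.  -3.  -0.4]
time: 25.6
position: [0.5325, 0.113, 0.0731]
eef_rot: [-0.243, 3.132, 0.0]
wrist_force: [-1.6, 4.3, 4.9]
gripper_width: 0.056
t 25.6 pos [0.5325 0.113  0.0731] jaw 98.9 tilt [ 0.  0. -1.] F [-1.6  4.3  4.9] w 0.056 q7 0.86
move in tool now [-0.1 -1.2 -0.4] yaw 0.5  | after yaw: [-0.1 -1.2 -0.4]
time: 25.85
position: [0.5326, 0.1125, 0.0732]
eef_rot: [-0.242, 3.132, 0.003]
wrist_force: [0.1, 6.2, 2.4]
gripper_width: 0.0559
t 25.85 pos [0.5326 0.1125 0.0732] jaw 98.8 tilt [ 0.     0.002 -1.   ] F [0.1 6.2 2.4] w 0.0559 q7 0.86
move in tool now [-0.1 -0.7 -0.3] yaw 0.4  | after yaw: [-0.1 -0.7 -0.3]
```

```bash
python3 -m jog '[{"claw":50,"translation":[0,-1,0],"yaw":0},{"claw":50,"translation":[0,0,0],"yaw":0}]' 
python3 go.py .5328 .1119 .0735 98.4
python3 -m jog '[{"claw":50,"translation":[0,-1,0],"yaw":0},{"claw":50,"translation":[0,0,0],"yaw":0}]' 
python3 go.py .5328 .1119 .0735 98.4
python3 - <<'E'
from ov import *
for n in I: cv2.imwrite(f"pics/{n}_o.png",viewer.grab_frame(n))
crop("side","pics/side_o.png",270,200,100,100,6,"pics/o1.png")
E
```

```text
time: 26.1
position: [0.5327, 0.1124, 0.0732]
eef_rot: [-0.242, 3.132, 0.006]
wrist_force: [0.3, 7.4, 3.5]
gripper_width: 0.0556
t 26.1 pos [0.5327 0.1124 0.0732] jaw 98.8 tilt [ 0.     0.004 -1.   ] F [0.3 7.4 3.5] w 0.0556 q7 0.86
move in tool now [-0.1 -0.5 -0.3] yaw 0.4  | after yaw: [-0.1 -0.5 -0.3]
time: 26.35
position: [0.5327, 0.1123, 0.0733]
eef_rot: [-0.242, 3.132, 0.008]
wrist_force: [-0.6, 9.0, 1.4]
gripper_width: 0.0559
t 26.35 pos [0.5327 0.1123 0.0733] jaw 98.8 tilt [ 0.     0.005 -1.   ] F [-0.6  9.   1.4] w 0.0559 q7 0.86
move in tool now [-0.1 -0.4 -0.2] yaw 0.4  | after yaw: [-0.1 -0.4 -0.2]
```

View pics/o1.png

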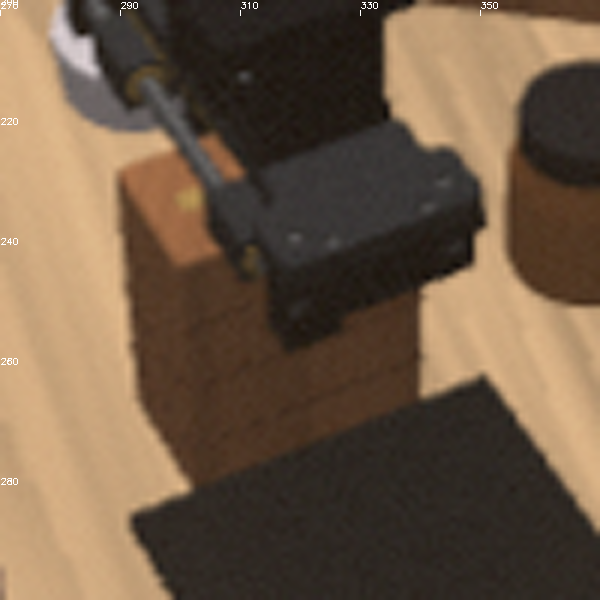

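```bash
python3 -m jog '[{"claw":50,"translation":[0,1.5,0],"yaw":0},{"claw":50,"translation":[0,0.8,0],"yaw":0},{"claw":50,"translation":[0,0,0],"yaw":0},{"claw":50,"translation":[0,0,0],"yaw":0}]' 
python3 go.py .5328 .1119 .0735 98.4
```

```text
time: 26.95
position: [0.5326, 0.1126, 0.0732]
eef_rot: [-0.242, 3.132, 0.003]
wrist_force: [-0.5, 5.1, 2.4]
gripper_width: 0.0557
t 26.95 pos [0.5326 0.1126 0.0732] jaw 98.8 tilt [ 0.     0.002 -1.   ] F [-0.5  5.1  2.4] w 0.0557 q7 0.86
move in tool now [-0.  -0.7 -0.3] yaw 0.4  | after yaw: [-0.1 -0.7 -0.3]
```

```bash
python3 -m jog '[{"claw":70,"translation":[0,0.7,0],"yaw":0},{"claw":85,"translation":[0,0,0],"yaw":0},{"claw":100,"translation":[0,0,0],"yaw":0},{"claw":100,"translation":[0,0,0],"yaw":0}]' 
python3 go.py .5328 .1119 .0735 98.4
python3 -m jog '[{"claw":100,"translation":[0,0,-10],"yaw":0},{"claw":100,"translation":[0,0,-30],"yaw":0},{"claw":100,"translation":[0,0,-40],"yaw":0},{"claw":100,"translation":[0,0,-30],"yaw":0},{"claw":100,"translation":[0,0,-10],"yaw":0}]' 
python3 go.py .5162 .2236 .20 8.6
```

```text
time: 27.45
position: [0.5323, 0.1115, 0.0727]
eef_rot: [0.241, -3.131, 0.002]
wrist_force: [0.4, -0.2, 0.3]
gripper_width: 0.0823
t 27.45 pos [0.5323 0.1115 0.0727] jaw 98.8 tilt [-0.001 -0.001 -1.   ] F [ 0.4 -0.2  0.3] w 0.0823 q7 0.86
move in tool now [-0.6  0.4 -0.8] yaw 0.4  | after yaw: [-0.6  0.4 -0.8]
time: 28.08
position: [0.5333, 0.1129, 0.1953]
eef_rot: [-0.242, 3.129, -0.0]
wrist_force: [0.5, -0.6, 0.7]
gripper_width: 0.087
t 28.07 pos [0.5333 0.1129 0.1953] jaw 98.9 tilt [ 0.004  0.    -1.   ] F [ 0.5 -0.6  0.7] w 0.087 q7 1.0
move in tool now [-1.00e-01  1.12e+02 -4.80e+00] yaw -89.7  | after yaw: [-112.     0.4   -4.8]
```

```bash
python3 -m jog '[{"claw":60,"translation":[0,20,0],"yaw":0},{"claw":50,"translation":[0,30,0],"yaw":0},{"claw":50,"translation":[0,15,0],"yaw":0},{"claw":50,"translation":[0,0,0],"yaw":10},{"claw":50,"translation":[0,0,0],"yaw":10}]' 
python3 -m jog '[{"claw":50,"translation":[0,0,0],"yaw":10},{"claw":50,"translation":[0,0,0],"yaw":10},{"claw":50,"translation":[0,0,0],"yaw":10},{"claw":50,"translation":[0,0,0],"yaw":10},{"claw":50,"translation":[0,0,0],"yaw":10}]' 
python3 -m jog '[{"claw":50,"translation":[0,0,0],"yaw":10},{"claw":50,"translation":[0,0,0],"yaw":10},{"claw":50,"translation":[0,0,0],"yaw":0},{"claw":50,"translation":[0,0,0],"yaw":0}]' 
python3 go.py .5230 .1782 .1030 8.5
python3 - <<'E'
from ov import *
for n in I: cv2.imwrite(f"pics/{n}_p.png",viewer.grab_frame(n))
crop("side","pics/side_p.png",250,150,130,150,4,"pics/p1.png")
crop("top","pics/top_p.png",250,190,140,100,5,"pics/p2.png")
E
```

```text
time: 28.7
position: [0.5222, 0.1763, 0.1924]
eef_rot: [-0.313, -3.125, 0.001]
wrist_force: [0.7, 0.3, 0.1]
gripper_width: 0.0474
time: 29.32
position: [0.5223, 0.176, 0.1925]
eef_rot: [-1.606, -2.7, 0.002]
wrist_force: [0.4, 0.3, 0.5]
gripper_width: 0.0434
time: 29.82
position: [0.5223, 0.1764, 0.1927]
eef_rot: [-2.04, -2.389, 0.001]
wrist_force: [-0.6, -0.1, 0.1]
gripper_width: 0.0434
t 29.82 pos [0.5223 0.1764 0.1927] jaw 9.0 tilt [-0.001 -0.    -1.   ] F [-0.6 -0.1  0.1] w 0.0434 q7 -0.5
move in tool now [ 1.7  1.  89.7] yaw 0.5  | after yaw: [ 1.7  1.  89.7]
```

View pics/p1.png

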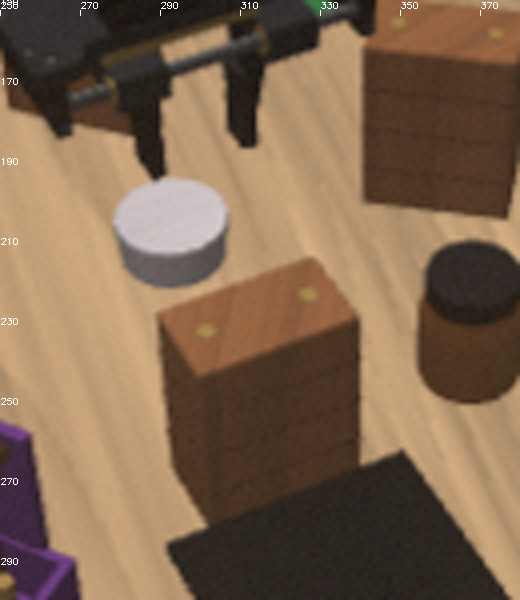

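View pics/p2.png

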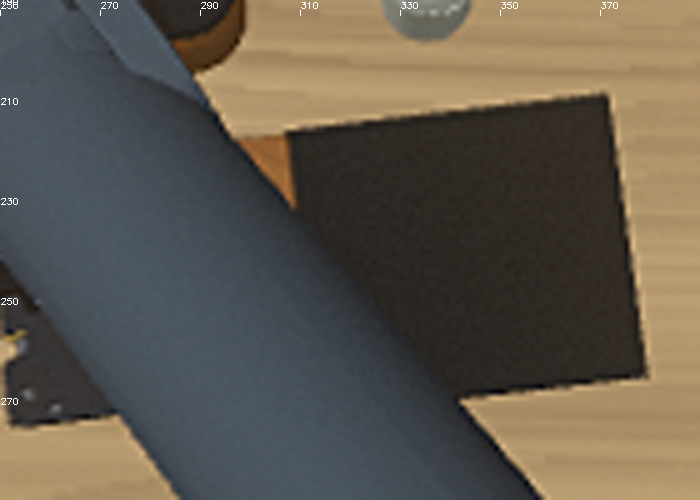

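```bash
python3 -m jog '[{"claw":50,"translation":[3,1,10],"yaw":0.4},{"claw":50,"translation":[0,0,25],"yaw":0},{"claw":50,"translation":[0,0,30],"yaw":0},{"claw":50,"translation":[0,0,20],"yaw":0},{"claw":50,"translation":[0,0,5],"yaw":0}]' 
python3 -m jog '[{"claw":50,"translation":[0,0,0],"yaw":0},{"claw":50,"translation":[0,0,0],"yaw":0}]' 
python3 go.py .5230 .1782 .1030 8.5
python3 - <<'E'
from ov import *
crop("side",None,250,150,130,150,4,"pics/q1.png",img=viewer.grab_frame("side"))
E
```

```text
time: 30.55
position: [0.5222, 0.1795, 0.1015]
eef_rot: [-2.05, -2.378, 0.003]
wrist_force: [-1.0, 0.9, -0.2]
gripper_width: 0.0434
time: 30.8
position: [0.5237, 0.1802, 0.104]
eef_rot: [2.051, 2.378, 0.003]
wrist_force: [0.5, 0.6, 0.2]
gripper_width: 0.0436
t 30.8 pos [0.5237 0.1802 0.104 ] jaw 8.5 tilt [ 0.002  0.001 -1.   ] F [0.5 0.6 0.2] w 0.0436 q7 -0.6
move in tool now [-1.8 -1.   1. ] yaw -0.0  | after yaw: [-1.8 -1.   1. ]
```

View pics/q1.png

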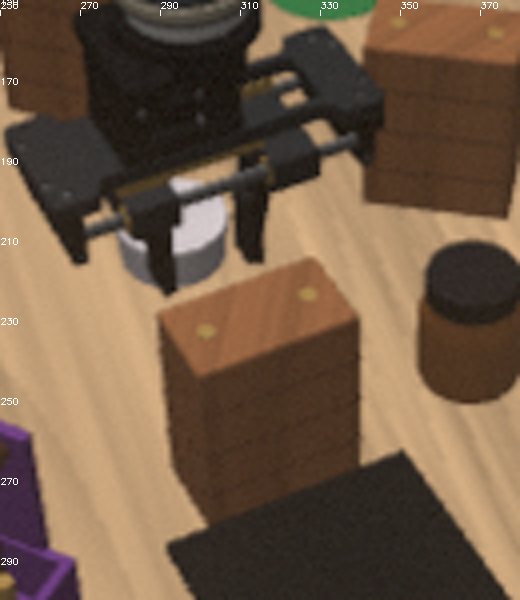

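```bash
python3 -m jog '[{"claw":50,"translation":[-6,-1,0.5],"yaw":0},{"claw":50,"translation":[-8,0,0],"yaw":0},{"claw":50,"translation":[-6,0,0],"yaw":0},{"claw":50,"translation":[-4,0,0],"yaw":0},{"claw":50,"translation":[-4,0,0],"yaw":0}]' 
python3 -m jog '[{"claw":50,"translation":[-4,0,0],"yaw":0},{"claw":50,"translation":[-4,0,0],"yaw":0},{"claw":50,"translation":[-4,0,0],"yaw":0}]' 
python3 go.py .5230 .1782 .1030 8.5
python3 - <<'E'
from ov import *
crop("side",None,250,150,130,150,4,"pics/r1.png",img=viewer.grab_frame("side"))
E
```

```text
time: 31.48
position: [0.5262, 0.1516, 0.1026]
eef_rot: [2.052, 2.379, 0.0]
wrist_force: [-0.0, -0.3, 0.2]
gripper_width: 0.0429
time: 31.85
position: [0.5281, 0.1403, 0.1028]
eef_rot: [2.051, 2.38, 0.001]
wrist_force: [-1.5, 1.3, 2.3]
gripper_width: 0.0433
t 31.85 pos [0.5281 0.1403 0.1028] jaw 8.5 tilt [ 0.001  0.001 -1.   ] F [-1.5  1.3  2.3] w 0.0433 q7 -0.53
move in tool now [38.2  0.5 -0.2] yaw -0.0  | after yaw: [38.2  0.5 -0.2]
```

View pics/r1.png

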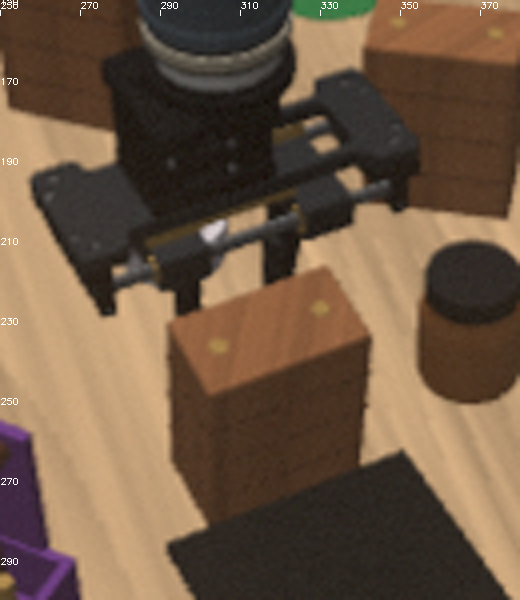

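```bash
python3 -m jog '[{"claw":50,"translation":[-4,0,0],"yaw":0},{"claw":50,"translation":[-4,0,0],"yaw":0},{"claw":50,"translation":[-4,0,0],"yaw":0},{"claw":50,"translation":[-4,0,0],"yaw":0},{"claw":50,"translation":[-4,0,0],"yaw":0}]' 
python3 -m jog '[{"claw":50,"translation":[-3,0,0],"yaw":0},{"claw":50,"translation":[-3,0,0],"yaw":0}]' 
python3 go.py .5230 .1782 .1030 8.5
python3 - <<'E'
from ov import *
crop("side",None,250,150,130,150,4,"pics/s1.png",img=viewer.grab_frame("side"))
E
```

```text
time: 32.52
position: [0.5308, 0.1195, 0.1024]
eef_rot: [2.052, 2.379, -0.001]
wrist_force: [0.1, 0.1, 0.2]
gripper_width: 0.0434
time: 32.78
position: [0.5316, 0.1138, 0.1024]
eef_rot: [2.052, 2.379, -0.001]
wrist_force: [-0.3, 0.3, 1.5]
gripper_width: 0.0436
t 32.77 pos [0.5316 0.1138 0.1024] jaw 8.4 tilt [-0. -0. -1.] F [-0.3  0.3  1.5] w 0.0436 q7 -0.48
move in tool now [65.   0.9 -0.6] yaw -0.1  | after yaw: [65.   1.  -0.6]
```

View pics/s1.png

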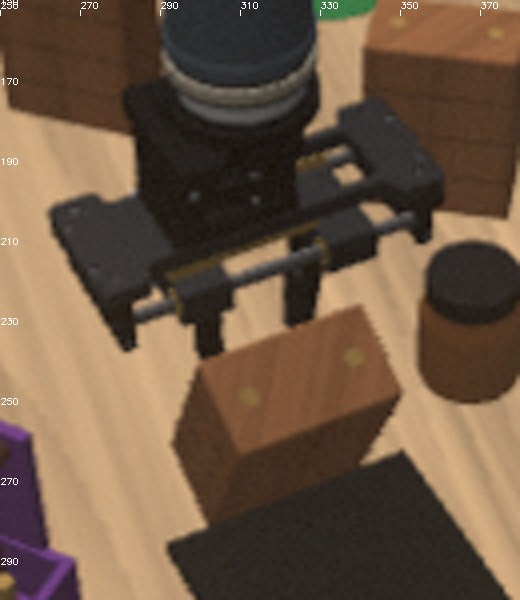

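Tipping straight. Continue until it falls.

```bash
python3 -m jog '[{"claw":50,"translation":[-3,0,0],"yaw":0},{"claw":50,"translation":[-3,0,0],"yaw":0},{"claw":50,"translation":[-3,0,0],"yaw":0},{"claw":50,"translation":[-2,0,0],"yaw":0},{"claw":50,"translation":[-2,0,0],"yaw":0}]' 
python3 go.py .5230 .1782 .1030 8.5
python3 - <<'E'
from ov import *
crop("side",None,250,150,130,150,4,"pics/t1.png",img=viewer.grab_frame("side"))
E
```

```text
time: 33.45
position: [0.5337, 0.1013, 0.1025]
eef_rot: [2.051, 2.379, -0.0]
wrist_force: [0.4, -0.9, -0.7]
gripper_width: 0.0434
t 33.45 pos [0.5337 0.1013 0.1025] jaw 8.5 tilt [ 0. -0. -1.] F [ 0.4 -0.9 -0.7] w 0.0434 q7 -0.45
move in tool now [77.6  0.8 -0.5] yaw -0.0  | after yaw: [77.6  0.8 -0.5]
```

View pics/t1.png

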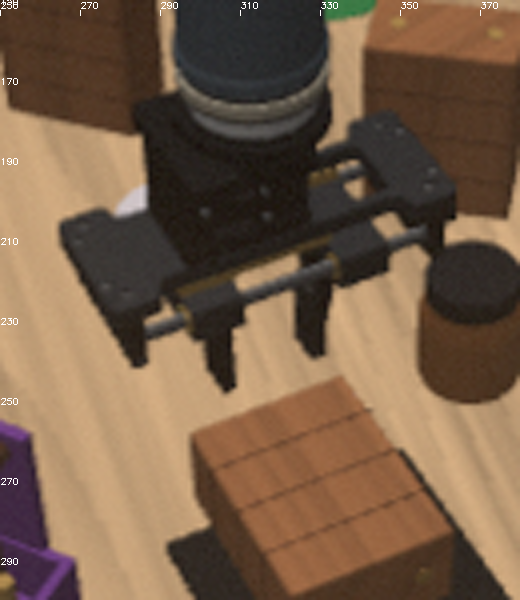

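The block has fallen flat onto the board. Raise the arm clear, and check.

```bash
python3 -m jog '[{"claw":50,"translation":[6,0,-10],"yaw":0},{"claw":50,"translation":[20,0,-30],"yaw":0},{"claw":50,"translation":[25,0,-40],"yaw":0},{"claw":50,"translation":[40,0,-20],"yaw":0},{"claw":50,"translation":[40,0,0],"yaw":0}]' 
python3 -m jog '[{"claw":50,"translation":[50,0,0],"yaw":0},{"claw":50,"translation":[50,0,0],"yaw":0},{"claw":50,"translation":[40,0,0],"yaw":0},{"claw":50,"translation":[0,0,0],"yaw":0},{"claw":50,"translation":[0,0,0],"yaw":0}]' 
python3 - <<'E'
from ov import *
for n in I: cv2.imwrite(f"pics/{n}_u.png",viewer.grab_frame(n))
ex=np.array([.1464,-.9892,0]);ey=np.array([.9892,.1464,0]);e=np.array([.5493,.0001,0])-ex*.085
z=np.array([0,0,1]);L=[[e+ex*(.056+a*.064)+ey*b*.048+z*.064 for a,b in((1,1),(1,-1),(-1,-1),(-1,1),(1,1))]]
crop("top","pics/top_u.png",290,190,110,100,6,"pics/u1.png",L)
crop("side","pics/side_u.png",280,220,120,130,5,"pics/u3.png",L)
E
```

```text
time: 34.12
position: [0.5152, 0.2335, 0.2056]
eef_rot: [2.05, 2.377, 0.008]
wrist_force: [-0.1, 0.4, 0.3]
gripper_width: 0.0435
time: 34.75
position: [0.4938, 0.3691, 0.2027]
eef_rot: [2.051, 2.379, -0.001]
wrist_force: [0.1, -0.1, 0.1]
gripper_width: 0.0438
```

View pics/u1.png

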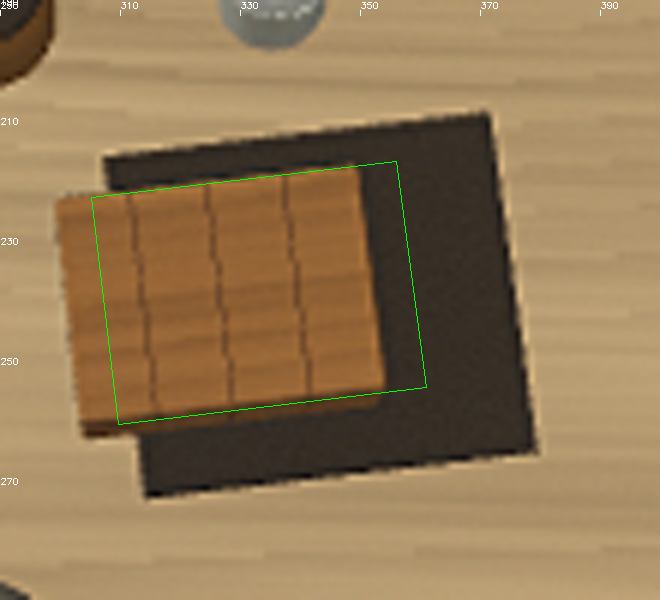

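View pics/u3.png

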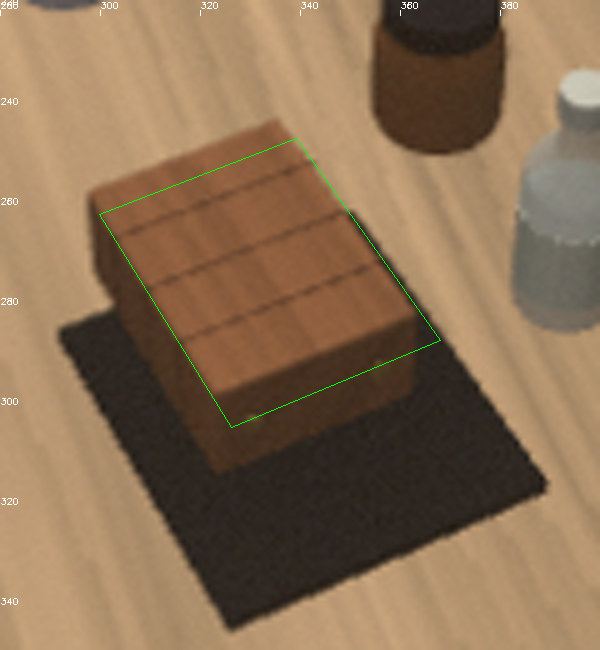

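View pics/side_u.png

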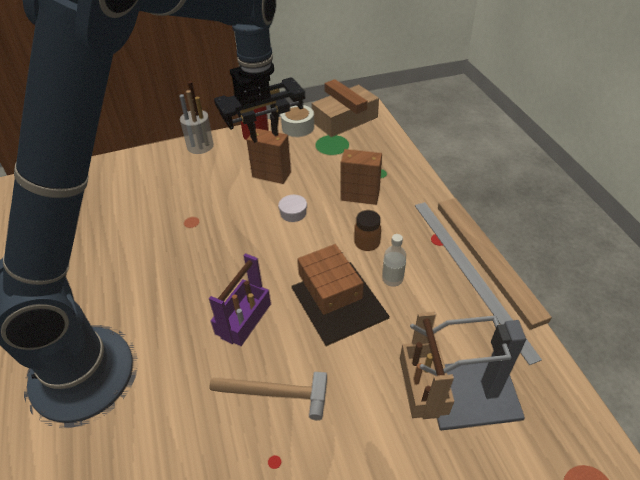

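View pics/top_u.png

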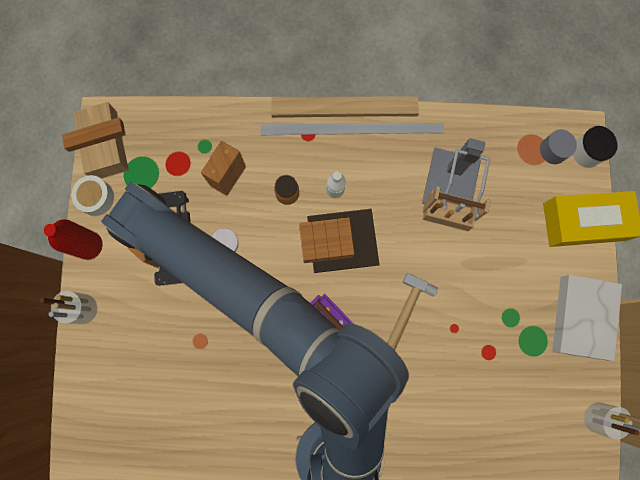

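```bash
python3 - <<'E' | tail -12
from fit import *
print("=====")
U=lambda l:np.array(l)/6.+[290,190]-.5
V=lambda l:np.array(l)/5.+[280,220]-.5
m=np.array([[a*.064,b*.048,.064] for a,b in((-1,1),(1,1),(1,-1),(-1,-1))]+[[.064,.048,.008],[.064,-.048,.008]])
ot=("top",range(4),U([(55,200),(357,166),(385,388),(81,422)]));os_=("side",range(6),V([(278,121),(418,318),(217,395),(90,190),(412,392),(219,474)]))
ex=np.array([.1464,-.9892]);ey=np.array([.9892,.1464]);e=np.array([.5493,.0001])-ex*.085
for n,ob in(("both",[ot,os_]),("top",[ot]),("side",[os_])):
    r=fit(m,ob,[.55,.05,-1.42]);fmt(n,r);d=r[0][:2]-e;print((d@ex).round(4),(d@ey).round(4),np.degrees(r[0][2]+1.4238).round(2))
E
```

```text
block side [ 0.506   0.1596 -1.6511] resid rms 0.79
[[0.4, -1.2], [0.1, -0.1], [0.4, 0.1], [-0.7, -1.1], [0.8, 0.7], [-1.1, 1.3]]
=====
both [ 0.5434  0.0446 -1.4284] resid rms 0.66
[[-0.3, -0.2], [0.2, -0.3], [0.4, 0.5], [-0.4, 0.7], [0.7, -1.3], [0.7, -0.9], [-0.5, 0.6], [-0.9, -0.4], [1.0, 0.6], [-0.3, 0.9]]
0.0401 0.0006 -0.27
top [ 0.5439  0.0446 -1.4288] resid rms 0.4
[[-0.3, -0.4], [0.3, -0.5], [0.4, 0.3], [-0.4, 0.5]]
0.0402 0.0011 -0.29
side [ 0.5431  0.0446 -1.4271] resid rms 0.78
[[0.6, -1.3], [0.6, -0.9], [-0.6, 0.6], [-1.1, -0.3], [0.9, 0.6], [-0.4, 0.9]]
0.0401 0.0004 -0.19
```

```bash
python3 -m jog '[{"claw":50,"translation":[-40,0,0],"yaw":0},{"claw":50,"translation":[-55,0,0],"yaw":0},{"claw":50,"translation":[-55,0,0],"yaw":0},{"claw":50,"translation":[-45,0,0],"yaw":0},{"claw":50,"translation":[-20,0,0],"yaw":0}]' 
python3 -m jog '[{"claw":50,"translation":[0,0,0],"yaw":0},{"claw":50,"translation":[0,0,0],"yaw":0}]' 
python3 go.py .5281 .1436 .028 8.4
```

```text
time: 35.48
position: [0.5262, 0.1515, 0.2025]
eef_rot: [2.059, 2.37, -0.003]
wrist_force: [-0.2, 1.2, -0.2]
gripper_width: 0.0434
time: 35.72
position: [0.5252, 0.1575, 0.2028]
eef_rot: [-2.051, -2.379, -0.001]
wrist_force: [0.7, 1.0, -0.4]
gripper_width: 0.0436
t 35.73 pos [0.5252 0.1575 0.2028] jaw 8.5 tilt [ 0.     0.001 -1.   ] F [ 0.7  1.  -0.4] w 0.0436 q7 -0.47
move in tool now [-14.3   0.7 174.8] yaw 0.1  | after yaw: [-14.3   0.7 174.8]
```

Currently 74 mm behind the edge; that is a fine place to descend.

```bash
python3 -m jog '[{"claw":50,"translation":[0,0.7,15],"yaw":0},{"claw":50,"translation":[0,0,40],"yaw":0},{"claw":50,"translation":[0,0,45],"yaw":0},{"claw":50,"translation":[0,0,40],"yaw":0},{"claw":50,"translation":[0,0,15],"yaw":0}]' 
python3 -m jog '[{"claw":50,"translation":[0,0,0],"yaw":0},{"claw":50,"translation":[0,0,0],"yaw":0},{"claw":50,"translation":[0,0,0],"yaw":0}]' 
python3 go.py .5281 .1436 .028 8.4
```

```text
time: 36.35
position: [0.5238, 0.1573, 0.0445]
eef_rot: [-2.047, -2.379, 0.006]
wrist_force: [-0.1, -0.0, 1.1]
gripper_width: 0.044
time: 36.72
position: [0.5271, 0.1574, 0.049]
eef_rot: [2.051, 2.378, 0.004]
wrist_force: [0.1, -0.2, 0.6]
gripper_width: 0.0436
t 36.73 pos [0.5271 0.1574 0.049 ] jaw 8.4 tilt [ 0.003  0.001 -1.   ] F [ 0.1 -0.2  0.6] w 0.0436 q7 -0.63
move in tool now [-13.8  -1.1  21. ] yaw 0.0  | after yaw: [-13.8  -1.1  21. ]
```

```bash
python3 -m jog '[{"claw":50,"translation":[-4,-1,10],"yaw":0},{"claw":50,"translation":[-8,0,8],"yaw":0},{"claw":50,"translation":[-8,0,0],"yaw":0},{"claw":50,"translation":[-6,0,0],"yaw":0},{"claw":50,"translation":[-4,0,0],"yaw":0}]' 
python3 -m jog '[{"claw":50,"translation":[-4,0,0],"yaw":0},{"claw":50,"translation":[-3,0,0],"yaw":0},{"claw":50,"translation":[-3,0,0],"yaw":0}]' 
python3 go.py .5342 .1020 .028 8.4
python3 - <<'E'
from ov import *
crop("side",None,270,190,120,140,4,"pics/v1.png",img=viewer.grab_frame("side"))
E
```

```text
time: 37.35
position: [0.5298, 0.1265, 0.0297]
eef_rot: [2.052, 2.378, 0.0]
wrist_force: [0.0, -0.9, -0.0]
gripper_width: 0.0433
time: 37.72
position: [0.5309, 0.1179, 0.0297]
eef_rot: [-2.051, -2.379, -0.002]
wrist_force: [-0.3, 3.3, -0.7]
gripper_width: 0.0436
t 37.73 pos [0.5309 0.1179 0.0297] jaw 8.5 tilt [ 0.     0.001 -1.   ] F [-0.3  3.3 -0.7] w 0.0436 q7 -0.58
move in tool now [-16.2   0.9   1.7] yaw 0.1  | after yaw: [-16.2   0.9   1.7]
```

View pics/v1.png

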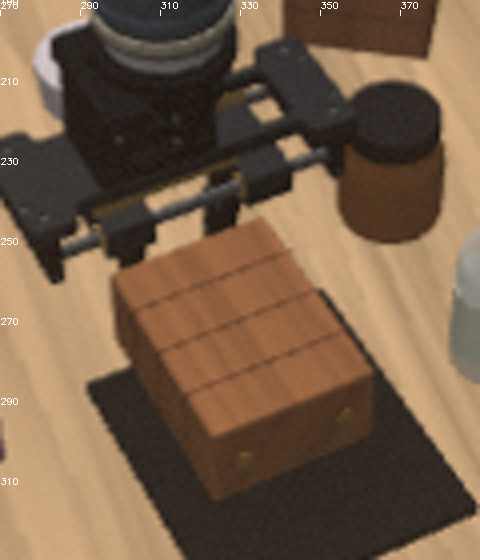

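```bash
python3 -m jog '[{"claw":50,"translation":[-3,0,0],"yaw":0},{"claw":50,"translation":[-3,0,0],"yaw":0},{"claw":50,"translation":[-3,0,0],"yaw":0},{"claw":50,"translation":[-3,0,0],"yaw":0},{"claw":50,"translation":[-2,0,0],"yaw":0}]' 
python3 -m jog '[{"claw":50,"translation":[-1,0,0],"yaw":0},{"claw":50,"translation":[0,0,0],"yaw":0}]' 
python3 go.py .5342 .1020 .028 8.4
python3 - <<'E'
from ov import *
ex=np.array([.1464,-.9892,0]);ey=np.array([.9892,.1464,0]);e=np.array([.5493,.0001,0])-ex*.085
z=np.array([0,0,1]);L=[[e+ex*(.056+a*.064)+ey*b*.048+z*.064 for a,b in((1,1),(1,-1),(-1,-1),(-1,1),(1,1))]]
crop("side",None,270,210,120,130,5,"pics/w1.png",L,img=viewer.grab_frame("side"))
E
```

```text
time: 38.4
position: [0.5332, 0.1033, 0.0296]
eef_rot: [2.052, 2.379, 0.001]
wrist_force: [-1.1, 3.0, 1.2]
gripper_width: 0.0436
time: 38.65
position: [0.5333, 0.1023, 0.0296]
eef_rot: [2.052, 2.379, 0.0]
wrist_force: [0.0, 2.0, 1.2]
gripper_width: 0.0432
t 38.65 pos [0.5333 0.1023 0.0296] jaw 8.4 tilt [ 0. -0. -1.] F [0.  2.  1.2] w 0.0432 q7 -0.55
move in tool now [-0.4  0.8  1.6] yaw 0.0  | after yaw: [-0.4  0.8  1.6]
```

View pics/w1.png

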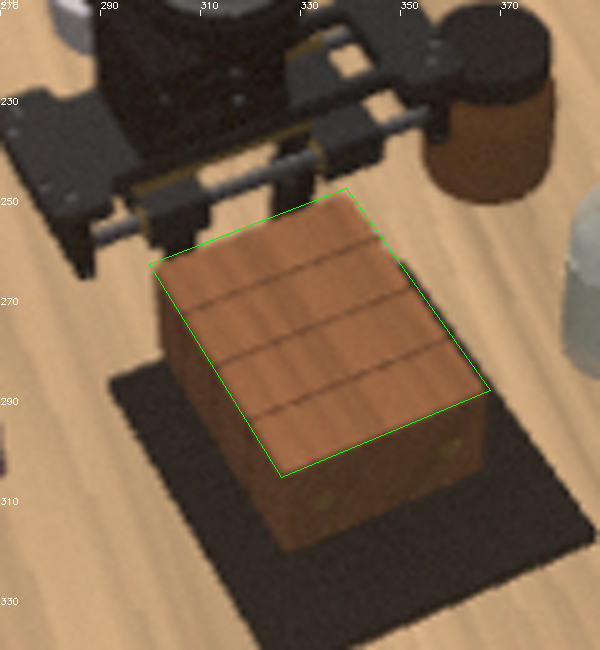

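Block matches the nominal outline. Back off and raise.

```bash
python3 -m jog '[{"claw":50,"translation":[8,0,0],"yaw":0},{"claw":50,"translation":[15,0,0],"yaw":0},{"claw":50,"translation":[15,0,-20],"yaw":0},{"claw":50,"translation":[0,0,-45],"yaw":0},{"claw":50,"translation":[0,0,-50],"yaw":0}]' 
python3 -m jog '[{"claw":50,"translation":[15,0,-45],"yaw":0},{"claw":50,"translation":[45,0,0],"yaw":0},{"claw":50,"translation":[50,0,0],"yaw":0},{"claw":50,"translation":[50,0,0],"yaw":0},{"claw":50,"translation":[30,0,0],"yaw":0}]' 
python3 -m jog '[{"claw":50,"translation":[0,0,0],"yaw":0},{"claw":50,"translation":[0,0,0],"yaw":0},{"claw":50,"translation":[0,0,0],"yaw":0},{"claw":50,"translation":[0,0,0],"yaw":0}]' 
python3 - <<'E'
from ov import *
for n in I: cv2.imwrite(f"pics/{n}_x.png",viewer.grab_frame(n))
ex=np.array([.1464,-.9892,0]);ey=np.array([.9892,.1464,0]);e=np.array([.5493,.0001,0])-ex*.085
z=np.array([0,0,1]);L=[[e+ex*(.056+a*.064)+ey*b*.048+z*.064 for a,b in((1,1),(1,-1),(-1,-1),(-1,1),(1,1))]]
crop("top","pics/top_x.png",290,190,110,100,6,"pics/x1.png",L)
crop("side","pics/side_x.png",390,290,140,140,4,"pics/x2.png",hooks(dz=.005))
E
```

```text
time: 39.33
position: [0.5265, 0.1409, 0.1451]
eef_rot: [-2.049, -2.38, 0.003]
wrist_force: [1.1, -0.3, 0.4]
gripper_width: 0.0433
time: 39.95
position: [0.4977, 0.3315, 0.1896]
eef_rot: [-2.046, -2.383, -0.0]
wrist_force: [0.4, -0.0, -0.2]
gripper_width: 0.0435
time: 40.45
position: [0.5002, 0.3267, 0.1895]
eef_rot: [2.054, 2.377, -0.001]
wrist_force: [-0.7, 0.1, -0.2]
gripper_width: 0.0434
```

View pics/x1.png

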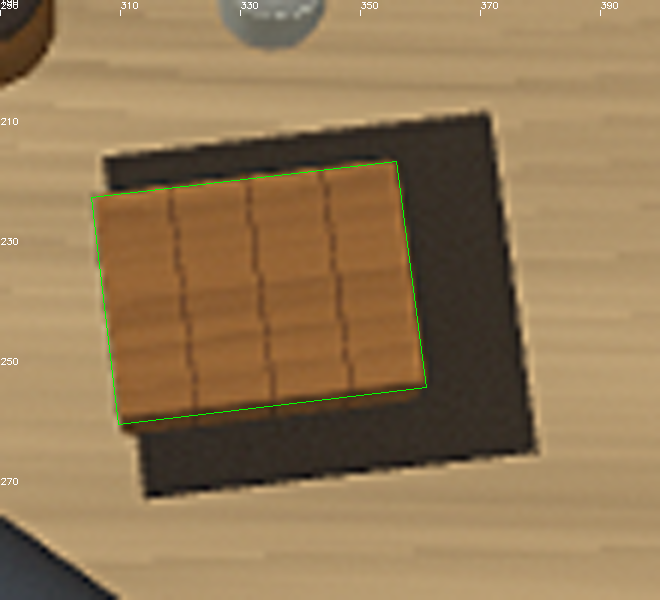

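View pics/x2.png

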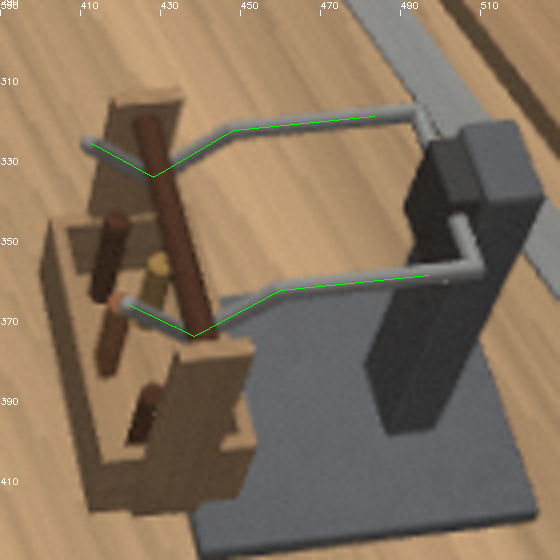

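View pics/side_x.png

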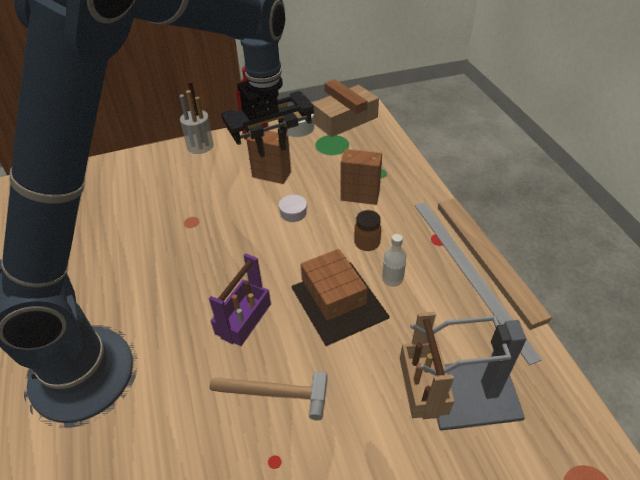

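```bash
python3 -c "
from plant import bot
bot.sign_off()"
```

```text
the job is handed in; nothing more can be done
```

The job is done and handed in at about 40.5 s. The caddy hangs in the hooks and the block lies flat on the board.

- **Caddy:** I lifted it off the board by the dowel and lowered it into the V of both hooks. Before letting go I tugged it down. The dip was 15.5 mm going by the tool's travel and 14 mm going by the force, against a target of about 14.7 mm. The last pictures show the dowel still in both hooks, dipped about 6 mm.
- **Block:** I gripped it lightly, slid it along the bench until it pressed squarely against the board's edge (9 N), let go, and pushed it near its top until it tipped over.
- **Correction:** The block first came to rest with its centre only about 40 mm in from the edge, not 56 mm. I pushed it about 16 mm along the board with the fingers. It now matches the expected outline to within 1–2 mm, flat, centred and square to the board.
- **Everything else:** The bottle, jar, tin and hammer look unmoved in the pictures, and the arm ended clear of everything.

One disagreement: during the tug the sideways force on the dowel rose to about 6.5 N, because my hook position was roughly 1 mm off. I relieved it before opening the gripper.

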